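Pole the sample vent light shut

TASK

Close the open top-hung vent in the sample window frame with the window pole: hook the pole's pin through the ring eye on the sash, draw the sash towards the room until its roller catch clicks and it is fully shut, then unhook and lay the pole gently back in its two saddles. The eye is only lightly screwed on, so pull no harder than the catch needs and stop when the sash comes home; touch the window with the pole only, and leave the other things on the bench where they are.

Things in the scene. Friction and masses are not known exactly. Their poses are not given: they have to be found in the camera images.
- vent_frame: Aluminium sample window frame, fixed, 380 wide, 560 high, 50 deep, profiles 36. Origin: middle of its foot at bench height. z up, x from the room side out through the window, y along its width. Vent hinge line: x = 0, 515 mm up. Under the vent a transom rail spans it: top 238 mm up, front at x = -25 mm, a fixed panel below. Feet 6 mm thick reach to x = -80 and +80 mm.
- sash_rail (a point): Middle of the sash's bottom rail, 237 mm below its hinge, in its mid-plane. Axes: the sash's; its z axis leans from the vertical by the sash angle: 0 fully shut, 0.30 to 0.50 rad at the start, lower edge swung out away from the room (frame +x). Aluminium round glass, 302 wide, 270 high, 30 thick, 0.7 kg. Friction stays hold it wherever it is left, so it must be drawn all the way home.
- roller_catch (a point): Spring roller catch in the top of the transom rail, under the sash's lower edge. It meets the sash at 0.03 rad and clicks over at about 0.01, where the pull drops and the sash goes on to its stop (angle 0), where it rises again. Pull at the eye: 0 to 4 N on the way, 15 to 19 N at the catch. Over 25 N between pole and window damages the eye.
- eye (a point): Centre of the steel ring eye mid-way along the sash's bottom rail, room side: hole 28 mm, wire 7 mm. The hole's axis runs along frame y: the ring stands upright, edge-on to the room. It swings with the sash; in frame axes x = -47 cos a + 225 sin a, z = 515 - 225 cos a - 47 sin a (mm), a the sash angle. Axes: the sash's, those of the frame when shut.
- pole: Window pole, loose, 0.2 to 0.33 kg, origin and axes as pole_mid. Its hook is one flat level crook of 8 mm round steel: from the tube's end (x = 210 mm) along the centre line to 228, left to (252, y +22), on to (290, +22), then the free pin runs back across to its end at (282, -22). The pin enters the eye moving to the pole's right (-y) and leaves it to the left.
- pole_mid (a point): Middle of the pole, where to grip it (within 10 mm of its centre of mass): 20 x 20 mm square aluminium tube, 420 long, lying level, 60 mm above the bench in its saddles. x along the pole to its hook, y to the left, z up.
- pole_pin (a point): Middle of the hook's free pin, on the pole's centre line 286 mm ahead of pole_mid: where the eye's ring should sit.
- pole_tip (a point): Free end of the hook's pin, 282 mm ahead of pole_mid and 22 mm to its right (-y), rounded with 4 mm radius.
- saddles: Two notched wooden saddles fixed on the bench, 28 mm thick along the pole, 84 wide, 82 high, 140 mm before and behind this origin, which is on the bench. Notch: floor 50 mm above the bench, 32 wide, flaring above 62 mm height to about 60 at the top.
- saddles_mid (a point): Where pole_mid lies when the pole is back in both notches: 60 mm above the bench, half-way between the saddles. x along the pole to its hook end, z up.
- drill: Bystander, leave alone: red and black cordless drill lying on its side, 230 x 210 x 62 mm. Origin at the middle of its underside.
- closer: Bystander, leave alone: grey door closer body, 200 x 45 x 58 mm with a spindle on top. Origin at the middle of its underside.
- spanner: Bystander, leave alone: steel spanner beside the saddles, lying flat, under 30 mm high. Origin at the middle of its underside.
- screwdriver: Bystander, leave alone: screwdriver beside the saddles, lying flat, under 30 mm high. Origin at the middle of its underside.
- butt_hinge: Bystander, leave alone: open steel butt hinge, 76 x 90 x 10 mm, in front of the window. Origin at the middle of its underside.

How it is judged:
By the outcome, as a careful person would: the job done as asked, in the order asked, and still so for the second after the job is handed in, with the robot touching nothing.
It also fails if it takes over 72 s, if anything falls off the work surface, if the arm or the gripper's body presses on something with over 40 N, if the wrist force passes 120 N, or if a joint passes its speed limit or range.

ROBOT

A 7-joint arm with a two-finger parallel gripper is mounted at the origin on the work surface. World frame = base frame: x ahead of the robot, y to its left, z up, the work surface at z = 0. Lengths are in mm, angles in rad, forces in N, time in s.
With the tool pointing down it reaches from about 425 to 825 mm from the base axis. Payload 3.6 kg.
Tool frame: the origin (TCP) lies on the centre line of the jaws, within the pads' length; the fingertips stand 11 mm ahead of it and the grasp point (between the pads) lies 8 mm behind it; z points along the fingers, y is the direction in which the jaws open and shut (so a half turn about z gives the same grasp; the last joint's range is limited). The gripper opens to 85 mm and grips with 20 to 120 N. Pads are 22 mm wide; open, the fingers measure 114 mm over their backs; the gripper's body (76 mm by 85 mm) begins 54 mm behind the grasp point. The pads swing forward as they close: fully open they stand 13 mm farther back than shut.
Start: joints at [1.083, 0.615, -0.013, 1.423, 0.008, 1.103, -0.04], TCP at [289.62, -581.877, 208.997] pointing down, gripper open.
Joint ranges: [-3.12, 3.12], [-0.3, 2.06], [-1.34, 1.32], [0.26, 2.42], [-1.36, 4.5], [0.01, 1.98], [-2.84, 2.84]. Speed limits (rad/s): [2.79, 2.79, 3.14, 3.14, 3.14, 3.14, 3.14].

INTERFACE

Orientations are given as a rotation vector (axis times angle).
In Python, from plant import r gives the robot as it stands. The module is installed in compiled form; this text tells all that it offers.
- The arm moves only by the tool apply_moves, never from a script. Its argument "targets" is a list of rows, each an object of numbers: "rx", "ry", "rz": the turn, a rotation vector about the world's x, y, z each as a share of 0.08 rad, from -1 to 1; "tx", "ty", "tz": the shift along the world's x, y, z each as a share of 3 cm, from -1 to 1; "claw": the closure, from 0 (fully open) to 1 (shut). A call has 1 to 10 rows; each row shifts and turns the commanded pose from where the row before left it; what a row does not reach is not made up. A row lasts 1/12 s, in which the tool goes at most 41.7 mm and 7.16 degrees, less where a joint would pass 70% of its speed; a pose out of reach is approached as far as the arm can. A call with a number of a shift or a turn outside -1 to 1 is refused whole. A call with a gripper value outside its range is refused whole. The fingers move at their own pace and stop on an object; "newtons" is the grip in N (left out, the last holds). Time passes only in rows, so rows that do not move let the fingers close. It gives the time, the measured TCP pose, the force and the opening at its end, in the units of the state.
- r.observe(): the state, without advancing time (a new reading comes with each control period).
- r.capture(name): name is "side" or "top" or "wrist"; returns the picture (384x512x3 uint8, red, green, blue); there is no depth.
- r.get_calibration(name): a dict with "mtx" (3x3 intrinsics, pixels), "T" (4x4, takes a point from camera to world coordinates). Camera axes: x right, y up, looking along -z (the intrinsics and any distortion apply to the point x, -y, -z); pixel columns grow to the right and rows downward; lengths in mm; the calibration is good to about 2 mm. A picture is of the moment at which its call begins: read the wrist's pose just before it. get_calibration takes no time and is no camera call; for the wrist camera it gives the pose at the moment of the call.
- r.close_job(): hands the job in, once; it reports no verdict.
The state is a dict: "time_s": time; "joint_positions": joint angles; "qvel": joint speeds; "tau": joint torques, N m; "tcp_pos": TCP position; "tcp_rot": TCP orientation; "force": force on the tool from outside, world axes, zero at the start; "torque": the same for the moment, N m; "gripper_width": finger opening in mm.
Only numpy, scipy, OpenCV 4.12 (cv2) and the standard library are available. Lean on these libraries where they do the work, as an engineer would, in place of code of your own. Each camera call takes 0.05 s, during which the arm holds its last target. There are 200 camera calls.

## Working session

There is one attempt and no reset: what is moved stays moved. The work goes in short steps, Python scripts to look and compute and a tool call to move; the robot and the scene stay as the last step left them, time stands still between calls to the robot, and variables do not carry over. Pictures are saved under pics/ and viewed, about 8 in all and at most 12, crops included, and the job is handed in when it is done.

Besides the shell and the picture viewer there is one more tool, called after ">>>" as name(argument=value, ...), one argument or row to a line, values as JSON. apply_moves: Moves the arm, as the interface text tells. Shift numbers are shares of 3 cm and turn numbers shares of 0.08 rad, none past 1 either way. Its arguments: {"type":"object","properties":{"targets":{"type":"array"},"newtons":{"type":"number"}},"required":["targets"]}

```bash
mkdir -p pics; cat > h.py <<'E'
import numpy as np, cv2
from plant import r
def snap(n,f):
    K=r.get_calibration(n); im=np.asarray(r.capture(n)); cv2.imwrite(f'pics/{f}.png',im[:,:,::-1]); np.savez(f'pics/{f}.npz',mtx=K['mtx'],T=K['T']); return im,K
def load(f):
    K=np.load(f'pics/{f}.npz'); return dict(mtx=K['mtx'],T=K['T'])
def ray(K,u,v):
    m=np.asarray(K['mtx']);T=np.asarray(K['T']); d=np.linalg.inv(m)@[u,v,1]; d=T[:3,:3]@[d[0],-d[1],-d[2]]; return T[:3,3],d/np.linalg.norm(d)
def onz(K,u,v,z):
    o,d=ray(K,u,v); return o+d*(z-o[2])/d[2]
def proj(K,p):
    m=np.asarray(K['mtx']);T=np.asarray(K['T']); c=np.linalg.inv(T)@np.append(p,1); q=m@[c[0],-c[1],-c[2]]; return q[:2]/q[2]
def tri(K1,a,K2,b):
    o1,d1=ray(K1,*a);o2,d2=ray(K2,*b); s=np.linalg.lstsq(np.c_[d1,-d2],o2-o1,rcond=None)[0]; p=o1+s[0]*d1;q=o2+s[1]*d2; return (p+q)/2,np.linalg.norm(p-q)
E
python3 - <<'E'
from h import *
np.set_printoptions(precision=3,suppress=True)
ims=[snap(n,n+'0') for n in('top','side')]
for im,K in ims: print(K)
print(r.get_calibration('top').keys()); print(r.observe())
E
```

```text
{'mtx': array([[415.437,   0.   , 258.327],
       [  0.   , 415.437, 195.189],
       [  0.   ,   0.   ,   1.   ]]), 'T': array([[   0.001,    0.997,   -0.073,  477.949],
       [  -1.   ,    0.002,    0.014,   51.217],
       [   0.014,    0.073,    0.997, 1143.64 ],
       [   0.   ,    0.   ,    0.   ,    1.   ]])}
{'mtx': array([[396.777,   0.   , 262.082],
       [  0.   , 396.777, 197.217],
       [  0.   ,   0.   ,   1.   ]]), 'T': array([[   0.09 ,    0.948,   -0.305,  210.098],
       [  -0.996,    0.087,   -0.024,   17.229],
       [   0.003,    0.306,    0.952, 1213.95 ],
       [   0.   ,    0.   ,    0.   ,    1.   ]])}
dict_keys(['mtx', 'T'])
{'time_s': 0.1, 'joint_positions': array([ 1.082,  0.616, -0.013,  1.425,  0.008,  1.103, -0.04 ]), 'qvel': array([-0.001, -0.003,  0.   , -0.003, -0.   , -0.   , -0.   ]), 'tau': array([  0.001, -47.038,   0.26 , -17.157,   0.01 ,   0.006,  -0.   ]), 'tcp_pos': array([ 289.275, -581.252,  207.947]), 'tcp_rot': array([-3.056, -0.719,  0.001]), 'force': array([-0.74 , -0.414, -0.573]), 'torque': array([ 0.002,  0.02 , -0.021]), 'gripper_width': 85.30745372232522}
```

View pics/top0.png

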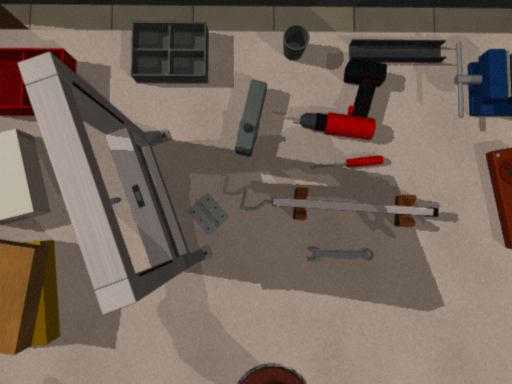

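View pics/side0.png

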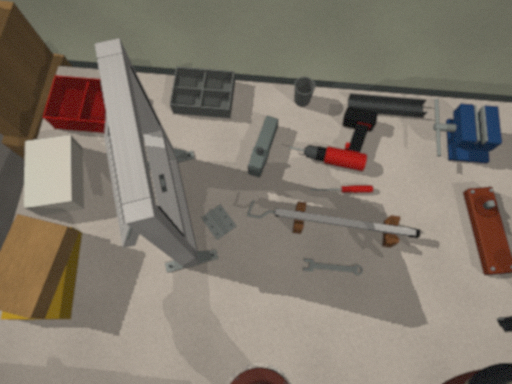

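```bash
python3 - <<'E'
import cv2,numpy as np
a=cv2.imread('pics/top0.png')[40:310,20:290];b=cv2.imread('pics/side0.png')[30:300,85:355]
f=lambda i:cv2.resize(np.clip(i.astype(float)*1.3,0,255).astype('uint8'),(400,400),interpolation=cv2.INTER_CUBIC)
a2=cv2.resize(a,None,fx=2.2,fy=2.2,interpolation=cv2.INTER_CUBIC)
cv2.imwrite('pics/c1.png',a2)
b2=cv2.resize(b,None,fx=2.2,fy=2.2,interpolation=cv2.INTER_CUBIC);cv2.imwrite('pics/c2.png',b2)
E
```

```text
(no output)
```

View pics/c1.png

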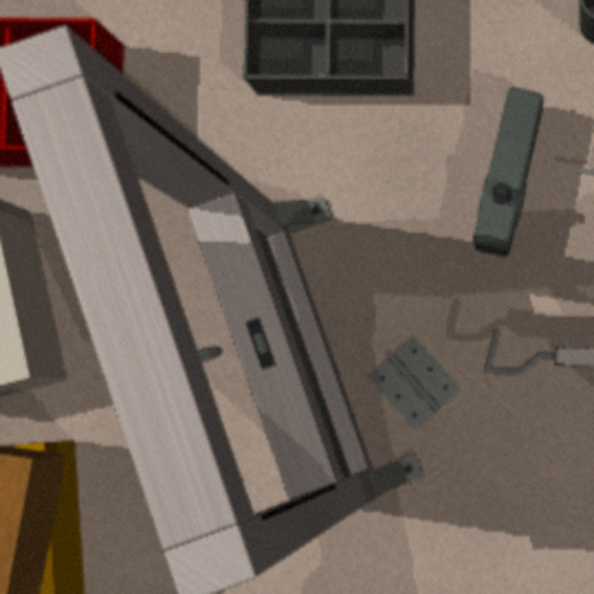

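View pics/c2.png

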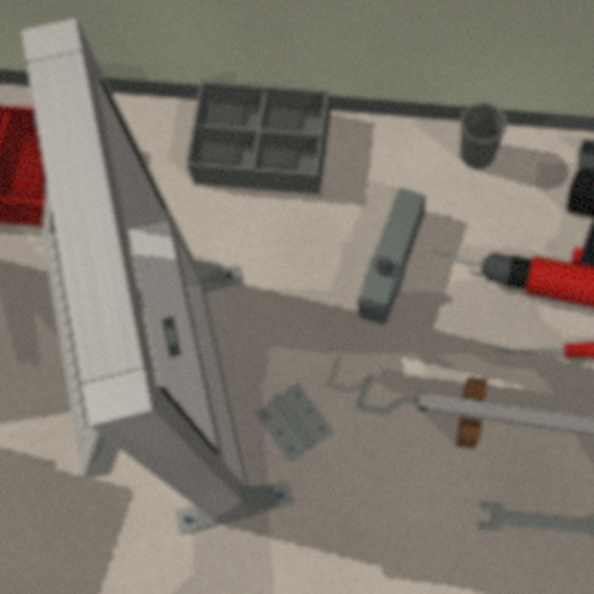

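```bash
python3 - <<'E'
from h import *
np.set_printoptions(precision=1,suppress=True)
T,S=load('top0'),load('side0')
c1=lambda x,y:(20+x/2.2-.3,40+y/2.2-.3); c2=lambda x,y:(85+x/2.2-.3,30+y/2.2-.3)
P=[onz(T,*c1(*p),560) for p in[(68,27),(255,577),(0,45),(175,597)]]
Q=[onz(S,*c2(*p),560) for p in[(77,20),(157,408),(23,33),(90,424)]]
for p,q in zip(P,Q):print(p,q)
for A in(P,Q):
  A=np.array(A); c=A.mean(0); d=A[1]-A[0]; n=(A[2]+A[3]-A[0]-A[1])/2
  print(c,np.linalg.norm(d[:2]),np.linalg.norm(n[:2]),np.degrees(np.arctan2(d[1],d[0])),np.degrees(np.arctan2(n[1],n[0])))
for p in[(325,208),(418,468)]:print('foot',onz(T,*c1(*p),6))
for p in[(240,277),(289,494)]:print('footS',onz(S,*c2(*p),6))
print('tri',tri(T,c1(68,27),S,c2(77,20)),tri(T,c1(255,577),S,c2(157,408)))
print('eye tri n/a', [onz(T,*c1(208,352),z) for z in(270,300)])
# pole
for im,f in((T,'top0'),(S,'side0')):
  g=cv2.imread(f'pics/{f}.png'); hsv=cv2.cvtColor(g,cv2.COLOR_BGR2HSV)
  m=((hsv[...,1]<30)&(hsv[...,2]>130)).astype('uint8'); w=np.zeros_like(m); w[190:250,265:450]=1; m*=w
  n,l,s,c=cv2.connectedComponentsWithStats(m)
  for i in range(1,n):
    if s[i,4]>40:print(f,s[i],c[i])
print('pole ends',onz(T,274,202,70),onz(T,437,211.5,70),onz(S,277,213,70),onz(S,421,233,70))
E
```

```text
[726.1 341.5 560. ] [723.1 345.  560. ]
[372.8 212.2 560. ] [371.5 211.1 560. ]
[713.8 385.  560. ] [704.8 390.4 560. ]
[360.6 261.7 560. ] [354.2 260.3 560. ]
[543.3 300.1 560. ] 376.220726475045 48.079749399452226 -159.90287755370193 104.77684164784516
[538.4 301.7 560. ] 376.22986644104583 50.500355783222886 -159.14939501003275 110.6648855912439
foot [729.6 287.4   6. ]
foot [404.9 167.6   6. ]
footS [721.2 286.2   6. ]
footS [402.6 171.7   6. ]
tri (array([730.9, 348.6, 549.4]), np.float64(3.21862061767082)) (array([372.3, 212.5, 556.9]), np.float64(0.9815126593182626))
eye tri n/a [array([531.7, 341.5, 270. ]), array([529.8, 331.5, 300. ])]
top0 [385 206  48   9 229] [408.7 209.9]
side0 [288 212  25   7  50] [300.  214.8]
side0 [374 223  41  12 266] [394.1 228.7]
pole ends [538.6  -4.   70. ] [ 514.5 -427.9   70. ] [531.9  -2.3  70. ] [ 509.5 -429.9   70. ]
```

The window stands at the left with its room side facing the pole. Its top bar runs from (40,60) to (115,300) in the top view, and the eye is at about (114,200). That gives a frame origin near (540,301), yaw about 110.4° and sash angle about 0.36. The pole's tube runs from (274,202) to (437,212), so pole_mid is near (524,-216) at 86.8°. Next I'll move above the pole.

>>> apply_moves(
  targets=[
    {"tx": 0.56,"ty": 0.87,"rz": 0.94,"claw": 0},
    {"tx": 0.56,"ty": 0.87,"rz": 0.94},
    {"tx": 0.56,"ty": 0.87,"rz": 0.94},
    {"tx": 0.56,"ty": 0.87,"rz": 0.94},
    {"tx": 0.56,"ty": 0.87,"rz": 0.94},
    {"tx": 0.56,"ty": 0.87,"rz": 0.94},
    {"tx": 0.56,"ty": 0.87,"rz": 0.94},
    {"tx": 0.56,"ty": 0.87,"rz": 0.94},
    {"tx": 0.56,"ty": 0.87,"rz": 0.94},
    {"tx": 0.56,"ty": 0.87,"rz": 0.94},
  ],
)

```text
invalid input
```

>>> apply_moves(
  targets=[
    {"tx": 0.56,"ty": 0.87,"rz": 0.94},
    {"tx": 0.56,"ty": 0.87,"rz": 0.94},
    {"tx": 0.56,"ty": 0.87,"rz": 0.94},
    {"tx": 0.56,"ty": 0.87,"rz": 0.94},
    {"tx": 0},
    {"tx": 0},
    {"tx": 0},
  ],
)

```text
invalid input
```

```bash
python3 - <<'E'
from h import *
snap('wrist','w1'); o=r.observe(); print(o['tcp_pos'],o['tcp_rot'])
K=load('w1'); print(K['mtx'],K['T'])
E
```

```text
[ 289.33036106 -581.33661022  208.08115897] [-3.05626386e+00 -7.18645391e-01  7.64623010e-04]
[[337.99268109   0.         254.97666102]
 [  0.         337.99268109 186.40724297]
 [  0.           0.           1.        ]] [[ 4.44311826e-01  8.63065992e-01  2.40216767e-01  3.50051471e+02]
 [-8.95871263e-01  4.28429153e-01  1.17741841e-01 -5.52180993e+02]
 [-1.29688768e-03 -2.67517391e-01  9.63552159e-01  3.73061229e+02]
 [ 0.00000000e+00  0.00000000e+00  0.00000000e+00  1.00000000e+00]]
```

View pics/w1.png

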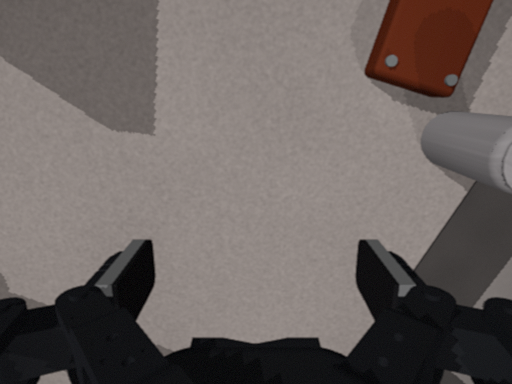

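The arm has not moved: both calls were refused. The wrist picture only shows bare bench between the fingers, with the red box at the upper right around (430,40). I'll give every field in each row.

>>> apply_moves(
  targets=[
    {"rx": 0,"ry": 0,"rz": 0.94,"tx": 0.56,"ty": 0.87,"tz": 0,"claw": 0},
    {"rx": 0,"ry": 0,"rz": 0.94,"tx": 0.56,"ty": 0.87,"tz": 0,"claw": 0},
    {"rx": 0,"ry": 0,"rz": 0.94,"tx": 0.56,"ty": 0.87,"tz": 0,"claw": 0},
    {"rx": 0,"ry": 0,"rz": 0.94,"tx": 0.56,"ty": 0.87,"tz": 0,"claw": 0},
    {"rx": 0,"ry": 0,"rz": 0.94,"tx": 0.56,"ty": 0.87,"tz": 0,"claw": 0},
    {"rx": 0,"ry": 0,"rz": 0.94,"tx": 0.56,"ty": 0.87,"tz": 0,"claw": 0},
    {"rx": 0,"ry": 0,"rz": 0.94,"tx": 0.56,"ty": 0.87,"tz": 0,"claw": 0},
  ],
)

```text
time_s: 0.73
tcp_pos: [407.6, -397.7, 208.8]
tcp_rot: [-2.763, -1.495, 0.0]
force: [0.7, -0.1, -0.5]
gripper_width: 85.7
```

>>> apply_moves(
  targets=[
    {"rx": 0,"ry": 0,"rz": 0.94,"tx": 0.56,"ty": 0.87,"tz": 0,"claw": 0},
    {"rx": 0,"ry": 0,"rz": 0.94,"tx": 0.56,"ty": 0.87,"tz": 0,"claw": 0},
    {"rx": 0,"ry": 0,"rz": 0.94,"tx": 0.56,"ty": 0.87,"tz": 0,"claw": 0},
    {"rx": 0,"ry": 0,"rz": 0.94,"tx": 0.56,"ty": 0.87,"tz": 0,"claw": 0},
    {"rx": 0,"ry": 0,"rz": 0.94,"tx": 0.56,"ty": 0.87,"tz": 0,"claw": 0},
    {"rx": 0,"ry": 0,"rz": 0.94,"tx": 0.56,"ty": 0.87,"tz": 0,"claw": 0},
    {"rx": 0,"ry": 0,"rz": 0.94,"tx": 0.56,"ty": 0.87,"tz": 0,"claw": 0},
    {"rx": 0,"ry": 0,"rz": 0,"tx": 0,"ty": 0,"tz": 0,"claw": 0},
    {"rx": 0,"ry": 0,"rz": 0,"tx": 0,"ty": 0,"tz": 0,"claw": 0},
  ],
)

```text
time_s: 1.48
tcp_pos: [525.7, -213.9, 208.8]
tcp_rot: [-2.277, -2.163, -0.001]
force: [-0.4, -1.1, -0.7]
gripper_width: 85.3
```

```bash
python3 - <<'E'
from h import *
snap('wrist','w2'); o=r.observe(); print(o['tcp_pos'],o['tcp_rot'])
K=load('w2'); print(K['T'])
E
```

```text
[ 524.60920479 -216.26586022  208.63858491] [-2.28165945e+00 -2.15865517e+00  1.50112045e-03]
[[ 9.98600253e-01  5.11148931e-02  1.35942350e-02  5.29142080e+02]
 [-5.28887921e-02  9.62288927e-01  2.66838520e-01 -1.47216311e+02]
 [ 5.57840579e-04 -2.67183996e-01  9.63645371e-01  3.73981497e+02]
 [ 0.00000000e+00  0.00000000e+00  0.00000000e+00  1.00000000e+00]]
```

View pics/w2.png

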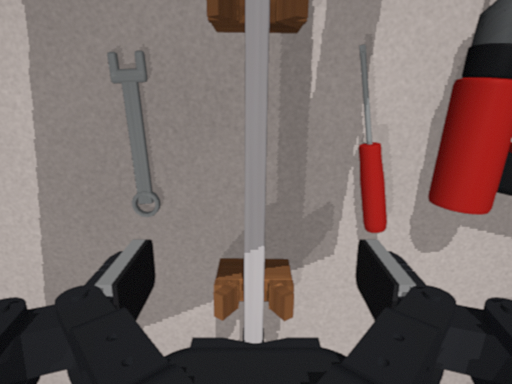

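The pole runs straight up the wrist image from (254,340) to (257,0). The near saddle's inner top edge is at about v=260, and the far saddle's at about v=12–30. I'll measure its line and middle.

```bash
python3 - <<'E'
from h import *
np.set_printoptions(precision=1,suppress=True)
K=load('w2'); g=cv2.imread('pics/w2.png')
hsv=cv2.cvtColor(g,cv2.COLOR_BGR2HSV)
pts=[]
for v in range(40,240,20):
  row=g[v,200:310].astype(int).sum(1); d=np.diff(cv2.GaussianBlur(row.astype(np.float32)[None],(5,1),0)[0])
  m=(hsv[v,200:310,1]<18)&(row>330); u=np.where(m)[0]+200
  e=(u.min(),u.max()); p=[onz(K,x,v,70) for x in e]; pts.append((p[0]+p[1])/2); print(v,e,pts[-1],np.linalg.norm(p[0]-p[1]))
pts=np.array(pts); k=np.polyfit(pts[:,1],pts[:,0],1); print(k,np.degrees(np.arctan2(1,k[0])), 'x at -216',np.polyval(k,-216))
br=(hsv[...,0]<15)&(hsv[...,1]>120)
br[:, :200]=0; br[:,320:]=0
for u in(222,230,236,275,285,295):print(u,np.where(br[:,u])[0][[0,-1]],[(a,g[a,u].tolist()) for a in np.where(np.abs(np.diff(g[:,u,2].astype(int)))>15)[0][:12]])
for v,z in((12,82),(30,0),(260,82),(283,82)):print(v,z,onz(K,254,v,z))
E
```

```text
40 (np.int64(245), np.int64(269)) [ 533.2 -105.1   70. ] 19.997662223788147
60 (np.int64(245), np.int64(268)) [ 532.  -120.7   70. ] 19.449278318222103
80 (np.int64(245), np.int64(267)) [ 530.7 -136.8   70. ] 18.88434657029928
100 (np.int64(245), np.int64(267)) [ 529.9 -153.4   70. ] 19.1736660379676
120 (np.int64(244), np.int64(267)) [ 528.5 -170.5   70. ] 20.357045874992668
140 (np.int64(244), np.int64(266)) [ 527.2 -188.2   70. ] 19.77967571623498
160 (np.int64(244), np.int64(266)) [ 526.2 -206.4   70. ] 20.097310259506525
180 (np.int64(244), np.int64(265)) [ 524.7 -225.2   70. ] 19.49685634517289
200 (np.int64(244), np.int64(265)) [ 523.7 -244.7   70. ] 19.820338048908518
220 (np.int64(244), np.int64(264)) [ 522.1 -264.8   70. ] 19.194951867703573
[  0.1 540.3] 86.08262296218878 x at -216 525.4772473842258
222 [  0 319] [(np.int64(31), [45, 58, 78]), (np.int64(32), [88, 95, 109]), (np.int64(257), [114, 118, 126]), (np.int64(258), [67, 76, 91]), (np.int64(275), [26, 43, 67]), (np.int64(276), [33, 55, 84]), (np.int64(336), [117, 120, 128]), (np.int64(337), [87, 88, 94]), (np.int64(
[... 878 characters left out ...]
[105, 109, 116]), (np.int64(340), [57, 58, 61])]
285 [  0 319] [(np.int64(32), [38, 48, 65]), (np.int64(33), [78, 84, 95]), (np.int64(258), [101, 104, 112]), (np.int64(259), [54, 63, 79]), (np.int64(265), [26, 45, 73]), (np.int64(279), [53, 87, 130]), (np.int64(320), [90, 106, 134]), (np.int64(336), [157, 162, 171]), (np.int64(337), [139, 143, 151]), (np.int64(338), [77, 77, 83])]
295 [ 0 31] [(np.int64(32), [37, 47, 64]), (np.int64(33), [74, 79, 91]), (np.int64(269), [119, 122, 130]), (np.int64(336), [160, 163, 173]), (np.int64(337), [116, 118, 126]), (np.int64(338), [53, 53, 56])]
12 82 [531.8 -86.3  82. ]
30 0 [531.6 -85.8   0. ]
260 82 [ 520.2 -300.8   82. ]
283 82 [ 518.9 -325.5   82. ]
```

>>> apply_moves(
  newtons=70,
  targets=[
    {"rx": 0,"ry": 0,"rz": -0.2,"tx": 0.03,"ty": 0.05,"tz": -0.8,"claw": 0},
    {"rx": 0,"ry": 0,"rz": 0,"tx": 0,"ty": 0,"tz": -1,"claw": 0},
    {"rx": 0,"ry": 0,"rz": 0,"tx": 0,"ty": 0,"tz": -1,"claw": 0},
    {"rx": 0,"ry": 0,"rz": 0,"tx": 0,"ty": 0,"tz": -1,"claw": 0},
    {"rx": 0,"ry": 0,"rz": 0,"tx": 0,"ty": 0,"tz": -0.8,"claw": 0},
    {"rx": 0,"ry": 0,"rz": 0,"tx": 0,"ty": 0,"tz": -0.6,"claw": 0},
    {"rx": 0,"ry": 0,"rz": 0,"tx": 0,"ty": 0,"tz": 0,"claw": 0},
    {"rx": 0,"ry": 0,"rz": 0,"tx": 0,"ty": 0,"tz": 0,"claw": 0},
  ],
)

```text
time_s: 2.2
tcp_pos: [524.4, -216.6, 52.3]
tcp_rot: [-2.302, -2.136, 0.003]
force: [-0.2, 0.7, 0.4]
gripper_width: 85.7
```

>>> apply_moves(
  targets=[
    {"rx": 0,"ry": 0,"rz": 0,"tx": 0,"ty": 0,"tz": 0,"claw": 1},
    {"rx": 0,"ry": 0,"rz": 0,"tx": 0,"ty": 0,"tz": 0,"claw": 1},
    {"rx": 0,"ry": 0,"rz": 0,"tx": 0,"ty": 0,"tz": 0,"claw": 1},
    {"rx": 0,"ry": 0,"rz": 0,"tx": 0,"ty": 0,"tz": 0,"claw": 1},
    {"rx": 0,"ry": 0,"rz": 0,"tx": 0,"ty": 0,"tz": 0,"claw": 1},
    {"rx": 0,"ry": 0,"rz": 0,"tx": 0,"ty": 0,"tz": 0,"claw": 1},
    {"rx": 0,"ry": 0,"rz": 0,"tx": 0,"ty": 0,"tz": 0,"claw": 1},
    {"rx": 0,"ry": 0,"rz": 0,"tx": 0,"ty": 0,"tz": 0,"claw": 1},
  ],
)

```text
time_s: 2.87
tcp_pos: [525.7, -214.9, 53.1]
tcp_rot: [-2.3, -2.14, 0.0]
force: [0.2, -0.0, -0.3]
gripper_width: 0.4
```

```bash
python3 - <<'E'
from h import *
a,_=snap('wrist','w3'); b,_=snap('top','t3'); o=r.observe(); print(o['tcp_pos'],o['tcp_rot'],o['gripper_width'])
c=np.hstack([cv2.resize(a,(400,300)),cv2.resize(b[130:290,220:433],(400,300))]);cv2.imwrite('pics/c3.png',c[:,:,::-1])
E
```

```text
[ 525.71043241 -214.95295574   52.988385  ] [-2.29996270e+00 -2.13988754e+00  6.51816159e-05] -0.0435783616092188
```

View pics/c3.png

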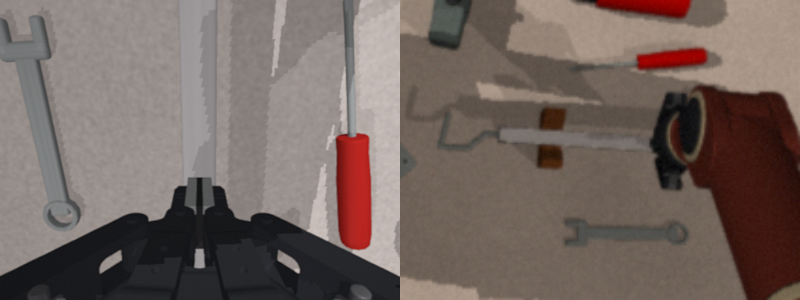

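```bash
python3 - <<'E'
from h import *
np.set_printoptions(precision=1,suppress=True)
K=load('w3'); o=r.observe(); p=o['tcp_pos']
for dz in(-11,0,8,20): print(dz,proj(K,p+[0,0,dz]))
K2=load('w2'); print('w2 tcp',proj(K2,[524.6,-216.3,208.6]),proj(K2,[524.6,-216.3,197.6]))
g=cv2.imread('pics/w3.png'); 
for v in(40,100,150,190):
  row=g[v,210:300].astype(int); print(v,[tuple((i+210,row[i].sum())) for i in np.where(np.abs(np.diff(row.sum(1)))>25)[0]])
cv2.imwrite('pics/c4.png',cv2.resize(g[150:384,130:390],None,fx=2.5,fy=2.5,interpolation=cv2.INTER_CUBIC))
E
```

```text
-11 [254.9 217.4]
0 [254.9 224.9]
8 [254.9 230.9]
20 [255.  241.1]
w2 tcp [253.1 229.2] [253.2 221.5]
40 [(np.int64(227), np.int64(439)), (np.int64(229), np.int64(412)), (np.int64(277), np.int64(365)), (np.int64(278), np.int64(395))]
100 [(np.int64(231), np.int64(422)), (np.int64(259), np.int64(437)), (np.int64(276), np.int64(358)), (np.int64(277), np.int64(384))]
150 [(np.int64(232), np.int64(426)), (np.int64(276), np.int64(378)), (np.int64(277), np.int64(410)), (np.int64(292), np.int64(435))]
190 [(np.int64(253), np.int64(452)), (np.int64(275), np.int64(384)), (np.int64(276), np.int64(414))]
```

View pics/c4.png

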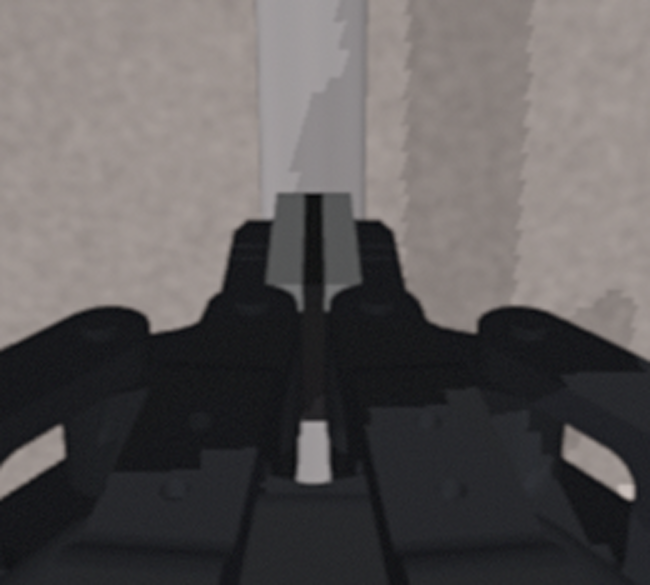

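The fingers shut on empty air. The wrist view shows the pad tips above the tube, with the pole visible below them at (315,450) in the crop. Scaling from the known 85 mm opening, the tips sit about 35 mm higher than the stated tool frame puts them. Going down another 33 mm is safe either way (the tips stay at 7 mm or more), so I'll open, lower and close.

>>> apply_moves(
  targets=[
    {"rx": 0,"ry": 0,"rz": 0,"tx": 0,"ty": 0,"tz": 0,"claw": 0},
    {"rx": 0,"ry": 0,"rz": 0,"tx": 0,"ty": 0,"tz": 0,"claw": 0},
    {"rx": 0,"ry": 0,"rz": 0,"tx": 0,"ty": 0,"tz": 0,"claw": 0},
    {"rx": 0,"ry": 0,"rz": 0,"tx": 0,"ty": 0,"tz": 0,"claw": 0},
    {"rx": 0,"ry": 0,"rz": 0,"tx": 0,"ty": 0,"tz": 0,"claw": 0},
    {"rx": 0,"ry": 0,"rz": 0,"tx": 0,"ty": 0,"tz": 0,"claw": 0},
    {"rx": 0,"ry": 0,"rz": 0,"tx": 0,"ty": 0,"tz": -0.5,"claw": 0},
    {"rx": 0,"ry": 0,"rz": 0,"tx": 0,"ty": 0,"tz": -0.5,"claw": 0},
    {"rx": 0,"ry": 0,"rz": 0,"tx": 0,"ty": 0,"tz": -0.1,"claw": 0},
    {"rx": 0,"ry": 0,"rz": 0,"tx": 0,"ty": 0,"tz": 0,"claw": 0},
  ],
)

```text
time_s: 3.8
tcp_pos: [524.8, -214.7, 19.0]
tcp_rot: [-2.298, -2.138, 0.002]
force: [0.7, 0.4, -1.0]
gripper_width: 85.7
```

>>> apply_moves(
  targets=[
    {"rx": 0,"ry": 0,"rz": 0,"tx": 0,"ty": 0,"tz": 0,"claw": 1},
    {"rx": 0,"ry": 0,"rz": 0,"tx": 0,"ty": 0,"tz": 0,"claw": 1},
    {"rx": 0,"ry": 0,"rz": 0,"tx": 0,"ty": 0,"tz": 0,"claw": 1},
    {"rx": 0,"ry": 0,"rz": 0,"tx": 0,"ty": 0,"tz": 0,"claw": 1},
    {"rx": 0,"ry": 0,"rz": 0,"tx": 0,"ty": 0,"tz": 0,"claw": 1},
    {"rx": 0,"ry": 0,"rz": 0,"tx": 0,"ty": 0,"tz": 0,"claw": 1},
    {"rx": 0,"ry": 0,"rz": 0,"tx": 0,"ty": 0,"tz": 0,"claw": 1},
  ],
)

```text
time_s: 4.38
tcp_pos: [526.1, -215.1, 20.6]
tcp_rot: [2.3, 2.139, 0.001]
force: [0.0, -0.1, 3.8]
gripper_width: 18.9
```

Now it's gripped: the width reads about 19–20 mm, and TCP z = 20.5 corresponds to pole z = 60. Lifting.

>>> apply_moves(
  targets=[
    {"rx": 0,"ry": 0,"rz": 0,"tx": 0,"ty": 0,"tz": 0.3,"claw": 1},
    {"rx": 0,"ry": 0,"rz": 0,"tx": 0,"ty": 0,"tz": 0.6,"claw": 1},
    {"rx": 0,"ry": 0,"rz": 0,"tx": 0,"ty": 0,"tz": 1,"claw": 1},
    {"rx": 0,"ry": 0,"rz": 0,"tx": 0,"ty": 0,"tz": 1,"claw": 1},
    {"rx": 0,"ry": 0,"rz": 0,"tx": 0,"ty": 0,"tz": 1,"claw": 1},
    {"rx": 0,"ry": 0,"rz": 0,"tx": 0,"ty": 0,"tz": 1,"claw": 1},
    {"rx": 0,"ry": 0,"rz": 0,"tx": 0,"ty": 0,"tz": 1,"claw": 1},
    {"rx": 0,"ry": 0,"rz": 0,"tx": 0,"ty": 0,"tz": 1,"claw": 1},
    {"rx": 0,"ry": 0,"rz": 0,"tx": 0,"ty": 0,"tz": 0.7,"claw": 1},
    {"rx": 0,"ry": 0,"rz": 0,"tx": 0,"ty": 0,"tz": 0,"claw": 1},
  ],
)

```text
time_s: 5.22
tcp_pos: [528.3, -215.5, 253.3]
tcp_rot: [2.294, 2.134, 0.007]
force: [1.1, 0.3, -1.4]
gripper_width: 19.1
```

>>> apply_moves(
  targets=[
    {"rx": 0,"ry": 0,"rz": 0.5,"tx": 0.4,"ty": 0.5,"tz": 0,"claw": 1},
    {"rx": 0,"ry": 0,"rz": 0.7,"tx": 0.5,"ty": 0.7,"tz": 0,"claw": 1},
    {"rx": 0,"ry": 0,"rz": 0.7,"tx": 0.5,"ty": 0.7,"tz": 0,"claw": 1},
    {"rx": 0,"ry": 0,"rz": 0.7,"tx": 0.5,"ty": 0.7,"tz": 0,"claw": 1},
    {"rx": 0,"ry": 0,"rz": 0.7,"tx": 0.5,"ty": 0.7,"tz": 0,"claw": 1},
    {"rx": 0,"ry": 0,"rz": 0.7,"tx": 0.5,"ty": 0.7,"tz": 0,"claw": 1},
    {"rx": 0,"ry": 0,"rz": 0.7,"tx": 0.5,"ty": 0.7,"tz": 0,"claw": 1},
    {"rx": 0,"ry": 0,"rz": 0.5,"tx": 0.3,"ty": 0.5,"tz": 0,"claw": 1},
    {"rx": 0,"ry": 0,"rz": 0,"tx": 0,"ty": 0,"tz": 0,"claw": 1},
    {"rx": 0,"ry": 0,"rz": 0,"tx": 0,"ty": 0,"tz": 0,"claw": 1},
  ],
)

```text
time_s: 6.05
tcp_pos: [636.0, -57.8, 246.5]
tcp_rot: [-1.804, -2.569, 0.003]
force: [0.1, -0.5, -2.4]
gripper_width: 18.9
```

```bash
python3 - <<'E'
from h import *
a,_=snap('wrist','w5'); b,_=snap('top','t5'); snap('side','s5'); o=r.observe(); print(o['tcp_pos'],o['tcp_rot'],o['gripper_width'],o['force'])
c=np.hstack([cv2.resize(a,(400,300)),cv2.resize(b[130:280,100:300],(400,300))]);cv2.imwrite('pics/c5.png',c[:,:,::-1])
E
```

```text
[635.87894826 -61.21580279 247.41494094] [-1.81215039 -2.56583938  0.00403353] 19.040978714459673 [-0.33752489 -0.38598859 -2.14018156]
```

View pics/c5.png

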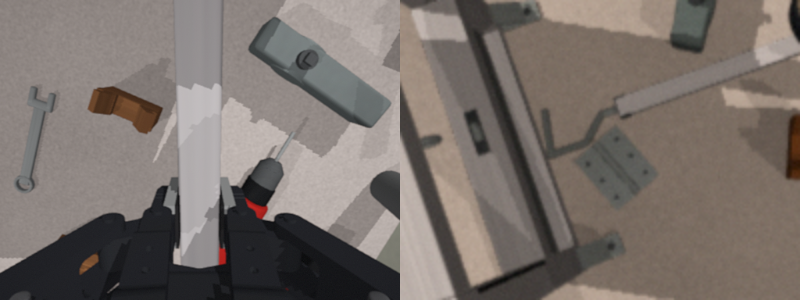

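The pole is in hand and level with the hook ahead. In the top view the pin tip is at about (173,185), its corner at (174,207), the tube end at (211,182) and the eye at (115,201). I'll check the hook's height and alignment with an enlarged crop of both views.

```bash
python3 - <<'E'
from h import *
np.set_printoptions(precision=1,suppress=True)
o=r.observe()
from scipy.spatial.transform import Rotation as R
Rm=R.from_rotvec(o['tcp_rot']).as_matrix(); print(Rm)
T,S=load('top5') if 0 else load('t5'),load('s5')
# predicted hook points from tcp
t=o['tcp_pos']; yj=Rm[:,1]*np.sign(Rm[0,1]) ; px=np.cross([0,0,1],yj); px/=np.linalg.norm(px); py=np.cross([0,0,1],px)
print('pole yaw',np.degrees(np.arctan2(px[1],px[0])))
m=t+[0,0,40]
for n,(a,b) in dict(end=(210,0),corner=(290,22),tip=(282,-22),pin=(286,0)).items():
  q=m+a*px+b*py; print(n,q,proj(T,q),proj(S,q))
a=cv2.imread('pics/t5.png')[160:240,90:230]; b=cv2.imread('pics/s5.png')
c=np.round(proj(S,m+286*px)).astype(int); x0,y0=c[0]-60,c[1]-40; print(x0,y0)
b=b[y0:y0+80,x0:x0+140]
cv2.imwrite('pics/c6.png',np.hstack([cv2.resize(i,(395,226),interpolation=cv2.INTER_CUBIC) for i in(a,b)]))
E
```

```text
[[-0.3  0.9 -0. ]
 [ 0.9  0.3 -0. ]
 [-0.  -0.  -1. ]]
pole yaw 109.53583690468447
end [565.7 136.7 287.4] [211.4 182.9] [226.1 171.9]
corner [518.2 204.7 287.4] [178.  205.8] [196.5 187.4]
tip [562.3 211.9 287.4] [174.9 184.5] [196.1 170.5]
pin [540.2 208.3 287.4] [176.4 195.1] [196.3 178.9]
136 139
```

View pics/c6.png

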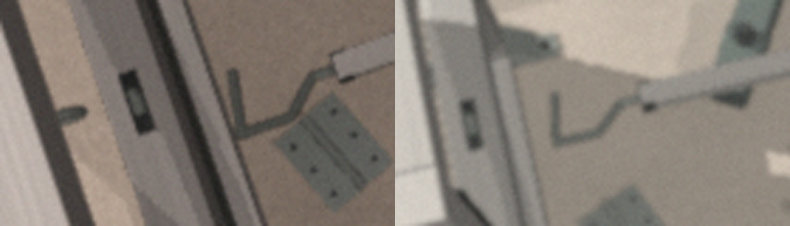

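```bash
python3 - <<'E'
from h import *
np.set_printoptions(precision=1,suppress=True)
T,S=load('t5'),load('s5')
tt=lambda x,y:(90+(x+.5)/2.82-.5,160+(y+.5)/2.82-.5); ss=lambda x,y:(136+(x-395+.5)/2.82-.5,139+(y+.5)/2.82-.5)
tip=tri(T,tt(233,70),S,ss(555,93)); cor=tri(T,tt(238,134),S,ss(558,142)); end=tri(T,tt(333,68),S,ss(641,95))
print(tip,cor,end)
O=np.array([540.5,301.5]); th=np.radians(110.4); fx=np.array([np.cos(th),np.sin(th)]); fy=np.array([-fx[1],fx[0]])
F=lambda p:np.array([(p[:2]-O)@fx,(p[:2]-O)@fy,p[2]])
for n,p in dict(tip=tt(233,70),cor=tt(238,134),end=tt(333,68)).items(): print(n,F(onz(T,*p,288)))
g=np.mean([cv2.imread(f'pics/{f}.png')[190:212,100:130].astype(float).sum(2)/3 for f in('top0','t5')],0)
for v in range(4,17):print(v+190,g[v,5:28].astype(int))
for p in((121,199),(120.5,199.5),(115.5,200.8),(111,202)):print('eye',p,F(onz(T,*p,288)))
# model: ring extremity for various a
for a in(.3,.34,.38,.42,.46,.5):
  x=-47*np.cos(a)+225*np.sin(a);z=515-225*np.cos(a)-47*np.sin(a)
  w=lambda X,Z:proj(T,np.r_[O+X*fx,Z])
  print(a,x,z,w(x,z),w(x-17.5,z))
E
```

```text
(array([563.3, 221.6, 274.7]), np.float64(3.8131887653030585)) (array([515.7, 213.7, 279.5]), np.float64(1.115836517927856)) (array([563.9, 144.4, 286.6]), np.float64(0.42374560635109065))
tip [-86.7   9.1 288. ]
cor [-74.5  54.6 288. ]
end [-155.7   33.1  288. ]
194 [ 59  58  71 105 131 134 138 139 137 136 137 142 138 137 136 134 136 135
 136 132 127 116 116]
195 [ 59  55  66  94 130 136 139 141 139 134 136 140 136 140 135 133 134 134
 132 130 126 107 118]
196 [ 58  57  59  80 118 134 137 138 138 135 128 127 128 129 129 131 134 134
 131 132 126 107 119]
197 [ 57  58  59  72 107 129 130 121 122 113 106  98  94  95 102 119 133 135
 132 135 133 130 120]
198 [ 59  56  57  66  92 114 106  84  85  72  70  63  65  56  59  86 123 134
 133 132 129 129 116]
199 [ 60  58  59  59  71  81  74  71  74  70  65  66  62  59  54  72 110 133
 132 129 131 125 115]
200 [ 59  58  60  57  63  72  75  76  78  70  65  64  62  59  58  84 121 133
 135 130 130 129 126]
201 [ 60  61  58  58  62  69  76  70  73  68  67  63  65  73  81 110 133 135
 133 136 134 132 127]
202 [ 60  58  60  55  61  61  68  69  77  80
[... 314 characters left out ...]
137 134 132 135
 137 137 143 142 139]
206 [ 60  58  58  58  58  56  67 100 133 135 132 138 137 139 138 134 134 138
 139 138 138 135 138]
eye (121, 199) [ 21.9   0.9 288. ]
eye (120.5, 199.5) [ 23.2   1.5 288. ]
eye (115.5, 200.8) [ 33.6   0.5 288. ]
eye (111, 202) [ 43.1  -0.4 288. ]
0.3 21.591231509897916 286.1598402336557 [121.3 198.6] [129.3 195.7]
0.34 30.72512645185097 287.2063069255038 [116.9 200.1] [125.  197.2]
0.38 39.80986774582512 288.61719493287507 [112.5 201.6] [120.6 198.6]
0.42 48.8309217437248 290.39024713593085 [108.  203.1] [116.1 200.1]
0.46 57.77385668354227 292.52262702937736 [103.5 204.5] [111.6 201.6]
0.5 66.62436577709815 295.01092326026856 [ 98.9 206. ] [107.1 203. ]
```

Eye in frame axes: (39, 0, 288.5), with a ≈ 0.377. Pin middle: about (-81, 32), from the top view. I'll go forward 120 mm and sideways 8 mm for clearance, then check.

>>> apply_moves(
  targets=[
    {"rx": 0,"ry": 0,"rz": 0,"tx": -0.24,"ty": 0.52,"tz": 0,"claw": 1},
    {"rx": 0,"ry": 0,"rz": 0,"tx": -0.28,"ty": 0.62,"tz": 0,"claw": 1},
    {"rx": 0,"ry": 0,"rz": 0,"tx": -0.28,"ty": 0.62,"tz": 0,"claw": 1},
    {"rx": 0,"ry": 0,"rz": 0,"tx": -0.28,"ty": 0.62,"tz": 0,"claw": 1},
    {"rx": 0,"ry": 0,"rz": 0,"tx": -0.28,"ty": 0.62,"tz": 0,"claw": 1},
    {"rx": 0,"ry": 0,"rz": 0,"tx": -0.28,"ty": 0.62,"tz": 0,"claw": 1},
    {"rx": 0,"ry": 0,"rz": 0,"tx": 0,"ty": 0,"tz": 0,"claw": 1},
    {"rx": 0,"ry": 0,"rz": 0,"tx": 0,"ty": 0,"tz": 0,"claw": 1},
    {"rx": 0,"ry": 0,"rz": 0,"tx": 0,"ty": 0,"tz": 0,"claw": 1},
  ],
)

```text
time_s: 6.95
tcp_pos: [587.8, 47.3, 248.1]
tcp_rot: [1.811, 2.565, -0.002]
force: [-0.1, -0.1, -3.8]
gripper_width: 18.8
```

```bash
python3 - <<'E'
from h import *
np.set_printoptions(precision=2,suppress=True)
b,_=snap('top','t7'); snap('side','s7'); w,Kw=snap('wrist','w7'); o=r.observe(); print(o['tcp_pos'],o['tcp_rot'],o['force'])
g=[cv2.imread(f'pics/{n}.png') for n in('t7','s7')]
A=cv2.resize(g[0][165:235,85:205],(480,280),interpolation=cv2.INTER_CUBIC); B=cv2.resize(g[1][140:210,130:200],(280,280),interpolation=cv2.INTER_CUBIC)
cv2.imwrite('pics/c7.png',np.hstack([A,B]))
gw=cv2.cvtColor(cv2.imread('pics/w7.png'),cv2.COLOR_BGR2GRAY).astype(float)
from scipy.spatial.transform import Rotation as R
Rm=R.from_rotvec(o['tcp_rot']).as_matrix(); t=o['tcp_pos']; yj=Rm[:,1]*np.sign(Rm[0,1]); px=np.cross([0,0,1],yj)
for s in(80,110,140,170):
  q=[proj(Kw,t+[0,0,50]+s*px+k*10*yj) for k in(-1,1)]; v=int(round((q[0][1]+q[1][1])/2))
  if 0<=v<384:
    d=np.abs(np.diff(gw[max(v-1,0):v+2].mean(0))); print(s,v,q[0][0],q[1][0],[(i,int(d[i])) for i in np.argsort(-d[200:320])[:6]+200])
E
```

```text
[587.91  47.51 247.8 ] [ 1.81  2.57 -0.  ] [-0.33 -0.78 -1.92]
80 49 224.46980992307144 287.47808981387584 [(np.int64(284), 13), (np.int64(285), 12), (np.int64(212), 11), (np.int64(223), 11), (np.int64(281), 9), (np.int64(282), 9)]
```

View pics/c7.png

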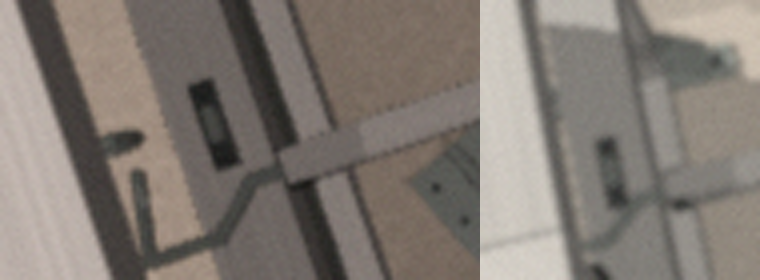

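The hook tip is at top pixel (119,208) and its corner at (122,230). The ring's room-side end is at (121,199), so the tip sits just left of the ring. Next I'll compute the offsets.

```bash
python3 - <<'E'
from h import *
np.set_printoptions(precision=1,suppress=True)
T=load('t7')
O=np.array([540.5,301.5]); th=np.radians(110.4); fx=np.array([np.cos(th),np.sin(th)]); fy=np.array([-fx[1],fx[0]])
F=lambda p:np.array([(p[:2]-O)@fx,(p[:2]-O)@fy])
for n,p in dict(tipend=(138,170),tipmid=(140,182),cor=(150,260),ringout=(145,135),ringL=(105,145)).items():
  u=(85+(p[0]+.5)/4-.5,165+(p[1]+.5)/4-.5); print(n,u,F(onz(T,*u,288)))
g=cv2.imread('pics/t7.png').sum(2)//3
for v in range(196,232,2):print(v,g[v,108:132])
E
```

```text
tipend (119.125, 207.125) [30.9 15.4]
tipmid (119.625, 210.125) [32.  21.5]
cor (122.125, 229.625) [40.2 61. ]
ringout (120.875, 198.375) [21.7 -0.4]
ringL (110.875, 200.875) [42.6 -2.6]
196 [ 90 131 144 143 145 144 141 140 133 134 134 141 140 142 143 138 139 131
 108 111 103 100 102 104]
198 [ 73 100 122 115  90  85  72  64  59  58  52  59  84 129 143 140 141 141
 131 117 107 104 101 103]
200 [ 60  63  74  82  78  69  54  55  57  51  48  52  83 126 141 141 140 140
 138 133 117 103 102 101]
202 [ 64  65  66  70  70  74  66  66  74  82 110 117 134 142 145 146 144 144
 143 137 117 109 104 104]
204 [ 62  63  66  80 106 117 116 135 142 145 146 146 142 139 140 146 143 146
 144 146 141 125 109 103]
206 [ 67  62  63  72 107 141 145 142 146 142 133 131 141 145 147 148 148 146
 145 145 145 141 117 102]
208 [ 63  64  63  62  84 129 140 139 136 110  74  70  71 101 141 147 147 144
 144 138 144 145 139 112]
210 [ 64  58  58  61  67  93 131 144 139 112  76  71  65  81 133 141 140 144
 142 143 142 145 140 118]
212 [ 61  62  65  63  59  69 108 142 139 127  82  83  77  73 114 140 134 138
 144 141 144
[... 240 characters left out ...]
  65  62  63  73 101 137 128  77  68  63  83 131 145 143
 139 144 142 140 143 144]
220 [ 95  67  65  66  63  62  65  59  77 110 126  88  70  63  64 103 138 142
 143 145 142 142 145 145]
222 [129  79  65  68  62  63  63  63  63  84 117  96  72  69  66  93 139 147
 145 146 141 142 143 144]
224 [167 111  69  60  66  62  62  61  67  78  98 107  70  68  61  82 139 142
 143 149 143 141 138 130]
226 [171 148  97  63  66  65  65  61  65  66  77 103  80  69  61  71 113 134
 120 114  97  92  75  69]
228 [175 171 133  86  65  61  63  64  63  62  60  76  84  68  67  64  69  72
  68  68  70  67  70  71]
230 [173 178 167 113  69  64  64  63  63  60  60  66  70  66  71  69  72  67
  76  79  97 112 124 139]
```

>>> apply_moves(
  targets=[
    {"rx": 0,"ry": 0,"rz": 0,"tx": -0.08,"ty": 0.22,"tz": 0.06,"claw": 1},
    {"rx": 0,"ry": 0,"rz": 0,"tx": 0.12,"ty": 0.05,"tz": 0,"claw": 1},
    {"rx": 0,"ry": 0,"rz": 0,"tx": 0.12,"ty": 0.05,"tz": 0,"claw": 1},
    {"rx": 0,"ry": 0,"rz": 0,"tx": 0.12,"ty": 0.05,"tz": 0,"claw": 1},
    {"rx": 0,"ry": 0,"rz": 0,"tx": 0.08,"ty": 0.03,"tz": 0,"claw": 1},
    {"rx": 0,"ry": 0,"rz": 0,"tx": 0,"ty": 0,"tz": 0,"claw": 1},
  ],
)

```text
time_s: 7.6
tcp_pos: [599.0, 61.9, 249.5]
tcp_rot: [-1.808, -2.569, -0.001]
force: [-0.3, -0.6, -2.0]
gripper_width: 19.1
```

>>> apply_moves(
  targets=[
    {"rx": 0,"ry": 0,"rz": 0,"tx": 0.1,"ty": 0.04,"tz": 0,"claw": 1},
    {"rx": 0,"ry": 0,"rz": 0,"tx": 0.1,"ty": 0.04,"tz": 0,"claw": 1},
    {"rx": 0,"ry": 0,"rz": 0,"tx": 0,"ty": 0,"tz": 0,"claw": 1},
  ],
)

```text
time_s: 7.85
tcp_pos: [604.9, 64.3, 249.7]
tcp_rot: [1.809, 2.569, 0.001]
force: [-0.7, -0.4, -1.4]
gripper_width: 18.7
```

>>> apply_moves(
  targets=[
    {"rx": 0,"ry": 0,"rz": 0,"tx": 0.17,"ty": 0.05,"tz": 0,"claw": 1},
    {"rx": 0,"ry": 0,"rz": 0,"tx": 0.17,"ty": 0.05,"tz": 0,"claw": 1},
    {"rx": 0,"ry": 0,"rz": 0,"tx": 0.16,"ty": 0.05,"tz": 0,"claw": 1},
    {"rx": 0,"ry": 0,"rz": 0,"tx": 0,"ty": 0,"tz": 0,"claw": 1},
    {"rx": 0,"ry": 0,"rz": 0,"tx": 0,"ty": 0,"tz": 0,"claw": 1},
  ],
)

```text
time_s: 8.27
tcp_pos: [619.5, 68.7, 249.6]
tcp_rot: [-1.808, -2.568, 0.0]
force: [-0.1, 0.1, -2.3]
gripper_width: 19.1
```

```bash
python3 - <<'E'
from h import *
np.set_printoptions(precision=1,suppress=True,linewidth=160)
snap('top','t8'); o=r.observe(); print(o['tcp_pos'],o['tcp_rot'],o['force'])
g=cv2.imread('pics/t8.png').sum(2)//3
for v in range(186,226,2):print(v,g[v,104:134])
E
```

```text
[619.3  68.6 249.6] [-1.8 -2.6  0. ] [-0.2  0.7 -3. ]
186 [ 74 109 144 146 144 146 145 143 144 144 145 144 147 147 146 146 144 144 137 117 106 101 106 103 104 106 105  98  59  51]
188 [ 61  81 120 143 141 143 147 148 149 148 144 143 140 145 140 144 147 149 143 135 109 107 103  98 103 103 106  95  62  33]
190 [ 62  66  87 132 143 142 142 144 142 143 147 142 143 142 140 143 144 144 145 142 126 105 104 102 106 102 103 105  90  48]
192 [ 65  67  71  90  93  86 103 128 143 145 143 145 143 143 143 144 145 149 147 144 136 114 107 105 104 106 106 103  99  74]
194 [ 63  62  63  65  69  77  77 100 146 147 144 148 149 148 150 145 148 143 145 148 140 131 112 102 101 105 101 106 104  97]
196 [ 62  62  61  64  62  68  60  83 142 146 143 139 136 138 137 137 140 143 142 140 143 133 110 110 105 103 101 105 102 102]
198 [ 62  62  64  64  66  68  61  68  79  89  80  67  71  69  63  62  88 133 145 143 144 144 137 113 105 103 102 101  99  78]
200 [ 62  61  64  63  64  67  79  81  80  81  76  72  69  70  65  63  84 128 141 144 142 143 140 137 112 106 106  96  80  70]
202 [ 68  67  65  65  63  64  66  68  
[... 773 characters left out ...]
4  71  82  88 105 120 130 143 146 146 145 145 142 144 146 144 136 109]
216 [178 171 126  77  64  65  61  62  60  62  62  73 107 137 136 139 140 145 144 148 147 148 148 149 148 149 149 147 140 116]
218 [179 174 164 111  67  61  63  65  62  64  62  76 110 142 145 146 148 146 146 146 146 143 143 143 142 145 146 146 143 136]
220 [175 175 173 148  96  66  67  67  65  63  61  62  82 124 156 148 146 150 146 149 145 144 144 147 145 147 145 144 145 143]
222 [179 179 177 173 128  85  65  65  67  62  65  63  68  94 144 153 146 146 145 143 147 149 150 145 142 141 146 149 147 146]
224 [178 177 178 176 165 116  68  63  65  66  64  61  61  75 114 155 159 151 142 147 148 148 147 150 147 147 147 146 151 146]
```

>>> apply_moves(
  targets=[
    {"rx": 0,"ry": 0,"rz": 0,"tx": 0.07,"ty": -0.19,"tz": 0,"claw": 1},
    {"rx": 0,"ry": 0,"rz": 0,"tx": 0.07,"ty": -0.19,"tz": 0,"claw": 1},
    {"rx": 0,"ry": 0,"rz": 0,"tx": 0.07,"ty": -0.19,"tz": 0,"claw": 1},
    {"rx": 0,"ry": 0,"rz": 0,"tx": 0.07,"ty": -0.19,"tz": 0,"claw": 1},
    {"rx": 0,"ry": 0,"rz": 0,"tx": 0.07,"ty": -0.19,"tz": 0,"claw": 1},
    {"rx": 0,"ry": 0,"rz": 0,"tx": 0,"ty": 0,"tz": 0,"claw": 1},
    {"rx": 0,"ry": 0,"rz": 0,"tx": 0,"ty": 0,"tz": 0,"claw": 1},
  ],
)

```text
time_s: 8.9
tcp_pos: [630.2, 38.7, 249.7]
tcp_rot: [1.811, 2.566, -0.001]
force: [-0.3, -0.1, -2.1]
gripper_width: 19.1
```

```bash
python3 - <<'E'
from h import *
np.set_printoptions(precision=1,suppress=True,linewidth=160)
snap('top','t9'); o=r.observe(); print(o['tcp_pos'],o['tcp_rot'],o['force'])
g=cv2.imread('pics/t9.png').sum(2)//3
for v in range(184,214,2):print(v,g[v,108:144])
E
```

```text
[630.1  39.4 249.9] [1.8 2.6 0. ] [-0.1  1.1 -2.5]
184 [148 145 139 144 142 141 146 145 145 141 149 148 150 144 131 110 105 102 102 101 105 102 104 105 103 103  98  91  78  76  92 103 107 103 104 102]
186 [144 143 149 148 146 145 145 144 142 149 145 145 143 143 129 103  86  94 101 104 106 103 105  91  58  46  38  34  33  39  59  99 103 103 103 102]
188 [145 143 145 150 147 151 146 145 144 145 147 143 144 133  87  70  67  65  85 101 106 102 105  95  62  35  29  35  33  33  44  71 103 108 107 103]
190 [143 145 143 143 143 144 144 142 139 142 144 142 147 137  96  74  73  65  82  99 101 102 104 104  90  50  29  33  34  32  35  57  92 104 104 105]
192 [141 144 147 146 145 149 145 146 148 142 144 145 146 141 111  74  72  59  74 101 100 101 102 104 100  73  46  54  68  64  56  46  64  98 108 104]
194 [114 140 148 147 151 152 145 148 152 149 150 145 139 130 117  71  62  54  58  61  52  57  62  82  96  95  62  57  65  70  60  58  53  72 101 106]
196 [ 86 130 143 147 154 150 144 135 127 120  99  94  84  86  88  89  74  62  57  55  51  50  50  63  96 107  91  56  60  66  70  62  48  51  86  99]
[... 500 characters left out ...]
145 144 143 143 136 101  81  86  81  96 122 110 103 102  97  95  93  87  70  59  65  70  67  72  69]
206 [ 66  63  60  73 112 144 144 143 146 149 152 147 146 144 148 143 126  85  89  81  93 124 103  75  75  69  68  68  68  67  71  63  63  65  61  73]
208 [ 62  61  60  64  84 131 142 140 146 146 153 153 151 147 149 149 136  85  82  79  75  83  82  85  77  71  72  74  79  88  85  90  98 101 100 106]
210 [ 69  65  62  61  70  95 132 142 144 144 144 149 148 144 142 145 136 105  88  83  87  94  97 106 102 101 101  98 100 104 105 104 103 102 105 101]
212 [ 64  64  63  66  66  74 108 143 142 142 142 143 146 149 147 147 142 142 140 128 138 141 143 140 120 107 106 101 103 101 105 105 106 105 104 102]
```

Hooked: the ring's room-side end moved from u=121 to u=131 with the pin, at almost no force. I'll keep drawing.

>>> apply_moves(
  targets=[
    {"rx": 0,"ry": 0,"rz": 0,"tx": 0.07,"ty": -0.187,"tz": 0,"claw": 1},
    {"rx": 0,"ry": 0,"rz": 0,"tx": 0.07,"ty": -0.187,"tz": 0,"claw": 1},
    {"rx": 0,"ry": 0,"rz": 0,"tx": 0.07,"ty": -0.187,"tz": 0,"claw": 1},
    {"rx": 0,"ry": 0,"rz": 0,"tx": 0.07,"ty": -0.187,"tz": 0,"claw": 1},
    {"rx": 0,"ry": 0,"rz": 0,"tx": 0.07,"ty": -0.187,"tz": 0,"claw": 1},
    {"rx": 0,"ry": 0,"rz": 0,"tx": 0.07,"ty": -0.187,"tz": 0,"claw": 1},
    {"rx": 0,"ry": 0,"rz": 0,"tx": 0.07,"ty": -0.187,"tz": 0,"claw": 1},
    {"rx": 0,"ry": 0,"rz": 0,"tx": 0.07,"ty": -0.187,"tz": 0,"claw": 1},
    {"rx": 0,"ry": 0,"rz": 0,"tx": 0,"ty": 0,"tz": 0,"claw": 1},
  ],
)

```text
time_s: 9.7
tcp_pos: [647.2, -7.3, 249.7]
tcp_rot: [1.811, 2.565, -0.002]
force: [0.1, -0.3, -1.9]
gripper_width: 19.0
```

```bash
python3 - <<'E'
from h import *
np.set_printoptions(precision=1,suppress=True,linewidth=180)
snap('top','t10'); o=r.observe(); print(o['tcp_pos'],o['tcp_rot'],o['force'])
g=cv2.imread('pics/t10.png').sum(2)//3
for v in range(178,206,2):print(v,g[v,120:164])
E
```

```text
[647.1  -7.1 249.6] [ 1.8  2.6 -0. ] [ 0.8  0.4 -1.9]
178 [105  68  62  64  63  65  96 107 106 105 109 106 109 106 105 107 105 107 107 107 109 104 107 104  81  61  57  55  40  40  37  54  95 123 127 128 127 125 124 124 116  73  75 100]
180 [121  99  67  60  65  63  71  97 107 108 107 107 108 106 106 108 107 108 110 105 105 104 106 104  93  71  72  59  50  42  33  41  65 113 126 129 126 126 127 127 125 106  70  79]
182 [120 115  85  66  62  60  63  81 104 108 111 104 104 109 105 108 108 106 103 107 107 103 107 107  99  76  64  63  52  42  36  39  49  86 123 127 126 126 126 123 125 122  92  73]
184 [123 125 110  72  64  63  61  64  84 105 106 103 103 106  99  93  88  80  96 109 109 104 102 108 102  81  73  68  57  47  45  32  36  52  94 127 132 127 126 127 127 129 118  75]
186 [126 125 121 102  66  58  61  58  68 100 105  94  64  50  39  34  33  39  67 102 104 107 104 101  91  71  59  63  59  53  51  48  43  44  66 112 127 127 125 128 130 127 127 111]
188 [126 126 123 119  93  72  57  56  60  81 108  98  66  37  32  34  34  33  45  65  77  75  72  70  70  64  67  58  60  56  48  47  44
[... 801 characters left out ...]
3 123 110  83  65  46  48  63 107 122 102  55  70  76  67  59  45  50  97 107 109 104  83  71  69  61  63  56  58  67  61  67  70  68  71  66  73  76  81]
200 [ 89  93 113 128 128 128 130 120  95  70  54  50  51  72 116 120  80  57  64  54  44  40  38  68 105 110 101  75  72  71  67  67  71  73  73  65  59  54  49  47  80 124 126 121]
202 [ 94  89 104 118 129 128 124 128 118  83  65  62  63  66  95 123 114  63  42  34  33  34  33  40  75 106 111 102  77  72  68  73  78  60  54  56  54  37  33  45  69 116 130 128]
204 [101  85  92 108 124 126 125 128 125 114  73  62  66  62  74 104 124 112  52  35  35  33  32  33  51  94 108 106 106 103 105 106 103  83  61  56  55  45  41  33  46  83 117 129]
```

>>> apply_moves(
  targets=[
    {"rx": 0,"ry": 0,"rz": 0,"tx": 0.023,"ty": -0.062,"tz": 0,"claw": 1},
    {"rx": 0,"ry": 0,"rz": 0,"tx": 0.023,"ty": -0.062,"tz": 0,"claw": 1},
    {"rx": 0,"ry": 0,"rz": 0,"tx": 0.023,"ty": -0.062,"tz": 0,"claw": 1},
    {"rx": 0,"ry": 0,"rz": 0,"tx": 0.023,"ty": -0.062,"tz": 0,"claw": 1},
    {"rx": 0,"ry": 0,"rz": 0,"tx": 0,"ty": 0,"tz": 0,"claw": 1},
  ],
)

```text
time_s: 10.17
tcp_pos: [649.4, -12.4, 249.8]
tcp_rot: [-1.808, -2.568, 0.0]
force: [-0.4, 1.7, -2.6]
gripper_width: 18.8
```

>>> apply_moves(
  targets=[
    {"rx": 0,"ry": 0,"rz": 0,"tx": 0.023,"ty": -0.062,"tz": 0,"claw": 1},
    {"rx": 0,"ry": 0,"rz": 0,"tx": 0,"ty": 0,"tz": 0,"claw": 1},
  ],
)

```text
time_s: 10.33
tcp_pos: [650.1, -14.2, 249.8]
tcp_rot: [-1.808, -2.569, -0.0]
force: [-1.3, 1.7, -2.0]
gripper_width: 19.1
```

>>> apply_moves(
  targets=[
    {"rx": 0,"ry": 0,"rz": 0,"tx": 0.012,"ty": -0.031,"tz": 0,"claw": 1},
    {"rx": 0,"ry": 0,"rz": 0,"tx": 0,"ty": 0,"tz": 0,"claw": 1},
  ],
)

```text
time_s: 10.5
tcp_pos: [650.4, -15.1, 249.8]
tcp_rot: [-1.808, -2.569, -0.0]
force: [-1.7, 3.0, -1.3]
gripper_width: 18.9
```

>>> apply_moves(
  targets=[
    {"rx": 0,"ry": 0,"rz": 0,"tx": 0.012,"ty": -0.031,"tz": 0,"claw": 1},
    {"rx": 0,"ry": 0,"rz": 0,"tx": 0,"ty": 0,"tz": 0,"claw": 1},
  ],
)

```text
time_s: 10.67
tcp_pos: [650.8, -16.0, 249.9]
tcp_rot: [-1.809, -2.569, -0.0]
force: [-1.7, 2.8, -1.9]
gripper_width: 19.0
```

>>> apply_moves(
  targets=[
    {"rx": 0,"ry": 0,"rz": 0,"tx": 0.012,"ty": -0.031,"tz": 0,"claw": 1},
    {"rx": 0,"ry": 0,"rz": 0,"tx": 0,"ty": 0,"tz": 0,"claw": 1},
  ],
)

```text
time_s: 10.83
tcp_pos: [651.2, -17.1, 249.8]
tcp_rot: [-1.809, -2.569, 0.0]
force: [-0.9, 1.9, -2.1]
gripper_width: 18.8
```

>>> apply_moves(
  targets=[
    {"rx": 0,"ry": 0,"rz": 0,"tx": 0.012,"ty": -0.031,"tz": 0,"claw": 1},
    {"rx": 0,"ry": 0,"rz": 0,"tx": 0,"ty": 0,"tz": 0,"claw": 1},
  ],
)

```text
time_s: 11.0
tcp_pos: [651.5, -18.0, 249.8]
tcp_rot: [-1.809, -2.569, 0.0]
force: [-0.7, 2.3, -1.6]
gripper_width: 18.9
```

>>> apply_moves(
  targets=[
    {"rx": 0,"ry": 0,"rz": 0,"tx": 0.012,"ty": -0.031,"tz": 0,"claw": 1},
    {"rx": 0,"ry": 0,"rz": 0,"tx": 0,"ty": 0,"tz": 0,"claw": 1},
  ],
)

```text
time_s: 11.17
tcp_pos: [652.0, -19.0, 249.8]
tcp_rot: [1.809, 2.568, -0.0]
force: [-1.3, 2.9, -1.3]
gripper_width: 18.7
```

>>> apply_moves(
  targets=[
    {"rx": 0,"ry": 0,"rz": 0,"tx": 0.012,"ty": -0.031,"tz": 0,"claw": 1},
    {"rx": 0,"ry": 0,"rz": 0,"tx": 0,"ty": 0,"tz": 0,"claw": 1},
  ],
)

```text
time_s: 11.33
tcp_pos: [652.3, -20.0, 249.8]
tcp_rot: [1.809, 2.568, 0.0]
force: [0.3, 1.7, -1.1]
gripper_width: 18.8
```

>>> apply_moves(
  targets=[
    {"rx": 0,"ry": 0,"rz": 0,"tx": 0.012,"ty": -0.031,"tz": 0,"claw": 1},
    {"rx": 0,"ry": 0,"rz": 0,"tx": 0,"ty": 0,"tz": 0,"claw": 1},
  ],
)

```text
time_s: 11.5
tcp_pos: [652.7, -20.9, 249.8]
tcp_rot: [1.809, 2.568, -0.0]
force: [-0.8, 3.0, -0.8]
gripper_width: 18.7
```

>>> apply_moves(
  targets=[
    {"rx": 0,"ry": 0,"rz": 0,"tx": 0.012,"ty": -0.031,"tz": 0,"claw": 1},
    {"rx": 0,"ry": 0,"rz": 0,"tx": 0,"ty": 0,"tz": 0,"claw": 1},
  ],
)

```text
time_s: 11.67
tcp_pos: [652.9, -21.3, 249.8]
tcp_rot: [-1.808, -2.568, -0.001]
force: [-1.2, 3.0, -1.8]
gripper_width: 18.8
```

>>> apply_moves(
  targets=[
    {"rx": 0,"ry": 0,"rz": 0,"tx": 0.012,"ty": -0.031,"tz": 0,"claw": 1},
    {"rx": 0,"ry": 0,"rz": 0,"tx": 0,"ty": 0,"tz": 0,"claw": 1},
  ],
)

```text
time_s: 11.83
tcp_pos: [653.1, -21.5, 249.7]
tcp_rot: [-1.807, -2.568, -0.002]
force: [-2.2, 4.3, -1.9]
gripper_width: 18.9
```

>>> apply_moves(
  targets=[
    {"rx": 0,"ry": 0,"rz": 0,"tx": 0.012,"ty": -0.031,"tz": 0,"claw": 1},
    {"rx": 0,"ry": 0,"rz": 0,"tx": 0,"ty": 0,"tz": 0,"claw": 1},
  ],
)

```text
time_s: 12.0
tcp_pos: [653.3, -21.6, 249.7]
tcp_rot: [-1.806, -2.568, -0.003]
force: [-1.1, 5.6, -1.6]
gripper_width: 18.8
```

>>> apply_moves(
  targets=[
    {"rx": 0,"ry": 0,"rz": 0,"tx": 0.012,"ty": -0.031,"tz": 0,"claw": 1},
    {"rx": 0,"ry": 0,"rz": 0,"tx": 0,"ty": 0,"tz": 0,"claw": 1},
  ],
)

```text
time_s: 12.17
tcp_pos: [653.4, -21.7, 249.7]
tcp_rot: [-1.804, -2.568, -0.004]
force: [-2.0, 6.6, -1.8]
gripper_width: 18.8
```

The catch is met: the tool stalls and force rises about 1.2 N per commanded mm. Continuing in small steps.

>>> apply_moves(
  targets=[
    {"rx": 0,"ry": 0,"rz": 0,"tx": 0.023,"ty": -0.062,"tz": 0,"claw": 1},
    {"rx": 0,"ry": 0,"rz": 0,"tx": 0,"ty": 0,"tz": 0,"claw": 1},
  ],
)

```text
time_s: 12.33
tcp_pos: [653.8, -21.9, 249.5]
tcp_rot: [-1.801, -2.567, -0.006]
force: [-2.3, 7.8, -2.5]
gripper_width: 18.9
```

>>> apply_moves(
  targets=[
    {"rx": 0,"ry": 0,"rz": 0,"tx": 0.023,"ty": -0.062,"tz": 0,"claw": 1},
    {"rx": 0,"ry": 0,"rz": 0,"tx": 0,"ty": 0,"tz": 0,"claw": 1},
  ],
)

```text
time_s: 12.5
tcp_pos: [654.1, -21.9, 249.4]
tcp_rot: [-1.798, -2.567, -0.008]
force: [-3.8, 11.2, -2.0]
gripper_width: 18.7
```

>>> apply_moves(
  targets=[
    {"rx": 0,"ry": 0,"rz": 0,"tx": 0.012,"ty": -0.031,"tz": 0,"claw": 1},
    {"rx": 0,"ry": 0,"rz": 0,"tx": 0,"ty": 0,"tz": 0,"claw": 1},
  ],
)

```text
time_s: 12.67
tcp_pos: [654.2, -21.9, 249.4]
tcp_rot: [-1.797, -2.567, -0.009]
force: [-4.4, 11.8, -3.1]
gripper_width: 19.3
```

>>> apply_moves(
  targets=[
    {"rx": 0,"ry": 0,"rz": 0,"tx": 0.012,"ty": -0.031,"tz": 0,"claw": 1},
    {"rx": 0,"ry": 0,"rz": 0,"tx": 0,"ty": 0,"tz": 0,"claw": 1},
  ],
)

```text
time_s: 12.83
tcp_pos: [654.4, -22.0, 249.3]
tcp_rot: [-1.795, -2.567, -0.01]
force: [-4.1, 13.7, -3.1]
gripper_width: 18.9
```

>>> apply_moves(
  targets=[
    {"rx": 0,"ry": 0,"rz": 0,"tx": 0.012,"ty": -0.031,"tz": 0,"claw": 1},
    {"rx": 0,"ry": 0,"rz": 0,"tx": 0,"ty": 0,"tz": 0,"claw": 1},
  ],
)

```text
time_s: 13.0
tcp_pos: [654.6, -22.0, 249.3]
tcp_rot: [-1.794, -2.567, -0.011]
force: [-4.8, 13.8, -2.7]
gripper_width: 18.9
```

>>> apply_moves(
  targets=[
    {"rx": 0,"ry": 0,"rz": 0,"tx": 0.012,"ty": -0.031,"tz": 0,"claw": 1},
    {"rx": 0,"ry": 0,"rz": 0,"tx": 0,"ty": 0,"tz": 0,"claw": 1},
  ],
)

```text
time_s: 13.17
tcp_pos: [654.7, -22.0, 249.2]
tcp_rot: [-1.792, -2.566, -0.012]
force: [-4.6, 14.9, -3.3]
gripper_width: 19.0
```

>>> apply_moves(
  targets=[
    {"rx": 0,"ry": 0,"rz": 0,"tx": 0.012,"ty": -0.031,"tz": 0,"claw": 1},
    {"rx": 0,"ry": 0,"rz": 0,"tx": 0,"ty": 0,"tz": 0,"claw": 1},
  ],
)

```text
time_s: 13.33
tcp_pos: [654.9, -22.0, 249.1]
tcp_rot: [-1.79, -2.566, -0.013]
force: [-4.5, 15.2, -2.6]
gripper_width: 18.8
```

>>> apply_moves(
  targets=[
    {"rx": 0,"ry": 0,"rz": 0,"tx": 0.012,"ty": -0.031,"tz": 0,"claw": 1},
    {"rx": 0,"ry": 0,"rz": 0,"tx": 0,"ty": 0,"tz": 0,"claw": 1},
  ],
)

```text
time_s: 13.5
tcp_pos: [655.0, -22.0, 249.1]
tcp_rot: [-1.789, -2.566, -0.014]
force: [-5.1, 15.6, -3.6]
gripper_width: 19.2
```

```bash
python3 - <<'E'
from h import *
np.set_printoptions(precision=1,suppress=True,linewidth=180)
snap('top','t11'); o=r.observe(); print(o['tcp_pos'],o['tcp_rot'],o['force'])
T=load('t11')
O=np.array([540.5,301.5]); th=np.radians(110.4); fx=np.array([np.cos(th),np.sin(th)])
for a in(0,.01,.03,.05,.08):
  x=-47*np.cos(a)+225*np.sin(a);z=515-225*np.cos(a)-47*np.sin(a); print(a,proj(T,np.r_[O+(x-17.5)*fx,z]))
g=cv2.imread('pics/t11.png')
cv2.imwrite('pics/c11.png',cv2.resize(g[150:270,90:230],(700,600),interpolation=cv2.INTER_CUBIC))
for v in range(180,200,2):print(v,g[v,140:176].sum(1)//3)
E
```

```text
[655.  -22.  249.1] [-1.8 -2.6 -0. ] [-4.6 16.4 -3.4]
0 [160.4 184. ]
0.01 [159.4 184.4]
0.03 [157.5 185.2]
0.05 [155.5 186. ]
0.08 [152.4 187.2]
180 [108 105 109 108 100  69  53  52  51  42  37  36  45  68  75  67  84 123 126 126 125 111  71  78 105 112 116 115 115 114 114 116 117 112 116 117]
182 [107 107 108 107 108  91  64  59  55  52  40  33  46  66  67  63  69 106 111 111 119 126  94  76  91 111 116 116 114 109 110 116 117 117 117 115]
184 [109 110 113 106 107 107  86  54  58  59  53  50  60  64  65  61  55  57  54  51  80 125 117  82  74  98 115 116 118 117 113 113 114 116 114 109]
186 [108 109 103  99  89  76  80  72  70  69  72  70  62  57  61  64  55  51  53  72  98 127 130 113  72  81 106 113 114 116 111 115 110 114 112  99]
188 [ 99  97  80  73  67  66  63  62  62  59  58  69  70  74  68  72  64  73 113 122 131 130 127 124 100  74  86 110 116 114 112 109 111 114 104  78]
190 [ 73  63  60  56  54  50  54  59  67  60  55  56  50  41  58  71  72  69  88 120 126 125 130 129 122  85  75  88 109 111 110 110 100  99  77  74]
192 [ 81  70  82  86  85  86  96 101 100  80  58  55  57  46  50  68  74  72  84 110 123 128 129 131 127 114  71  70  85  85  78  73  70  74  73  72]
194 [ 56  88 108 110 111 108 111 107 108 102  70  58  56  56  47  67  72  66  70 103 111 110 119 106  87  82  69  70  73  74  76  71  70  77  84  89]
196 [ 50  69  98 114 110 110 109 111 108 103  94  60  57  57  49  60  69  71  65  66  69  74  69  71  74  78  73  72  66  70  88  97 107 108 115 113]
198 [ 53  54  74 103 111 112 111 106 108 108 109  85  56  54  57  58  71  73  77  73  70  68  77  90 105 110 121 117  75  73  94 113 113 115 111 110]
```

>>> apply_moves(
  targets=[
    {"rx": 0,"ry": 0,"rz": 0,"tx": 0.012,"ty": -0.031,"tz": 0,"claw": 1},
    {"rx": 0,"ry": 0,"rz": 0,"tx": 0,"ty": 0,"tz": 0,"claw": 1},
  ],
)

```text
time_s: 13.72
tcp_pos: [656.0, -24.8, 249.2]
tcp_rot: [-1.791, -2.568, -0.011]
force: [-1.7, 8.4, -1.9]
gripper_width: 18.9
```

>>> apply_moves(
  targets=[
    {"rx": 0,"ry": 0,"rz": 0,"tx": 0.012,"ty": -0.031,"tz": 0,"claw": 1},
    {"rx": 0,"ry": 0,"rz": 0,"tx": 0,"ty": 0,"tz": 0,"claw": 1},
  ],
)

```text
time_s: 13.88
tcp_pos: [656.4, -27.3, 249.3]
tcp_rot: [-1.794, -2.567, -0.01]
force: [-5.0, 12.5, -1.7]
gripper_width: 18.4
```

View pics/c11.png

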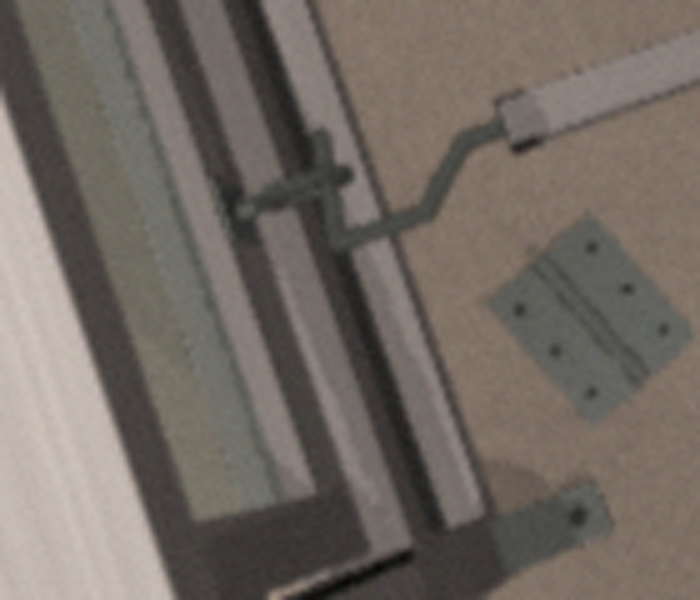

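The picture (just before the click) shows the pin through the ring at (330,185) in the crop, with the sash nearly in the frame. After it, the tool jumped 5 mm and the force fell from 17 to 9 N, which was the click. Now I'll check that the sash is home.

```bash
python3 - <<'E'
from h import *
np.set_printoptions(precision=1,suppress=True,linewidth=180)
snap('top','t12')
for i in range(3): o=r.observe(); print(o['tcp_pos'],o['force']); r.capture('top')
g=cv2.imread('pics/t12.png')
for v in range(180,190,1):print(v,g[v,150:176].sum(1)//3)
E
```

```text
[656.4 -27.3 249.3] [-3.8 11.9 -1.8]
[656.4 -27.3 249.3] [-4.1 12.5 -2.3]
[656.4 -27.4 249.3] [-4.  12.8 -3. ]
180 [ 39  39  56  93 102  77  70  69  69  90 120 105  68  81 101 113 113 116 115 113 112 115 116 115 117 118]
181 [ 38  38  47  80 102  81  70  65  64  85 111  99  67  74  95 110 118 117 114 117 110 114 116 117 115 113]
182 [ 37  39  45  75  91  72  65  63  62  63  73  66  61  67  87 111 115 112 116 112 114 112 117 115 117 115]
183 [ 44  46  52  61  73  68  66  62  60  58  56  48  49  58  78 107 112 114 118 116 112 114 116 115 114 112]
184 [ 55  60  63  62  65  65  69  63  54  56  47  46  52  60  73  96 110 118 115 118 112 112 117 114 115 116]
185 [ 70  69  73  67  66  61  63  64  60  51  53  65  84  84  70  87 113 115 112 112 113 116 113 114 114 111]
186 [ 70  68  65  64  64  67  59  70  67  62  70 102 123 114  76  81 107 115 117 111 110 115 113 114 111 113]
187 [ 60  61  62  63  70  70  69  71  72  68  86 122 130 117  81  74  95 113 111 115 113 110 110 113 112 107]
188 [ 57  65  65  64  63  64  69  74  76  71  88 126 130 124  99  71  84 114 117 115 113 111 111 113 118 114]
189 [ 57  61  57  52  48  51  74  70  79  70  84 125 129 130 115  80  77 105 110 111 110 110 115 116 111 105]
```

>>> apply_moves(
  targets=[
    {"rx": 0,"ry": 0,"rz": 0,"tx": 0.012,"ty": -0.031,"tz": 0,"claw": 1},
    {"rx": 0,"ry": 0,"rz": 0,"tx": 0,"ty": 0,"tz": 0,"claw": 1},
  ],
)

```text
time_s: 14.25
tcp_pos: [656.5, -27.3, 249.2]
tcp_rot: [-1.792, -2.567, -0.011]
force: [-4.6, 12.6, -2.3]
gripper_width: 18.9
```

>>> apply_moves(
  targets=[
    {"rx": 0,"ry": 0,"rz": 0,"tx": 0.012,"ty": -0.031,"tz": 0,"claw": 1},
    {"rx": 0,"ry": 0,"rz": 0,"tx": 0,"ty": 0,"tz": 0,"claw": 1},
  ],
)

```text
time_s: 14.42
tcp_pos: [656.7, -27.2, 249.2]
tcp_rot: [-1.791, -2.566, -0.012]
force: [-5.4, 14.5, -2.7]
gripper_width: 18.9
```

Pull rises with no motion, and the travel from catch contact to here is 6.8 mm, against 6.75 mm for 0.03 rad, so the sash is on its stop. Easing off.

>>> apply_moves(
  targets=[
    {"rx": 0,"ry": 0,"rz": 0,"tx": -0.046,"ty": 0.125,"tz": 0,"claw": 1},
    {"rx": 0,"ry": 0,"rz": 0,"tx": -0.046,"ty": 0.125,"tz": 0,"claw": 1},
    {"rx": 0,"ry": 0,"rz": 0,"tx": -0.046,"ty": 0.125,"tz": 0,"claw": 1},
    {"rx": 0,"ry": 0,"rz": 0,"tx": 0,"ty": 0,"tz": 0,"claw": 1},
    {"rx": 0,"ry": 0,"rz": 0,"tx": 0,"ty": 0,"tz": 0,"claw": 1},
  ],
)

```text
time_s: 14.83
tcp_pos: [654.9, -27.6, 249.7]
tcp_rot: [1.81, 2.567, -0.002]
force: [-0.8, 1.8, -3.0]
gripper_width: 18.6
```

>>> apply_moves(
  targets=[
    {"rx": 0,"ry": 0,"rz": 0,"tx": -0.046,"ty": 0.125,"tz": 0,"claw": 1},
    {"rx": 0,"ry": 0,"rz": 0,"tx": 0,"ty": 0,"tz": 0,"claw": 1},
    {"rx": 0,"ry": 0,"rz": 0,"tx": 0,"ty": 0,"tz": 0,"claw": 1},
  ],
)

```text
time_s: 15.08
tcp_pos: [653.7, -23.5, 249.8]
tcp_rot: [1.809, 2.567, -0.001]
force: [0.0, 0.1, -2.0]
gripper_width: 19.1
```

>>> apply_moves(
  targets=[
    {"rx": 0,"ry": 0,"rz": 0,"tx": -0.046,"ty": 0.125,"tz": 0,"claw": 1},
    {"rx": 0,"ry": 0,"rz": 0,"tx": -0.046,"ty": 0.125,"tz": 0,"claw": 1},
    {"rx": 0,"ry": 0,"rz": 0,"tx": -0.16,"ty": -0.06,"tz": 0,"claw": 1},
    {"rx": 0,"ry": 0,"rz": 0,"tx": -0.16,"ty": -0.06,"tz": 0,"claw": 1},
    {"rx": 0,"ry": 0,"rz": 0,"tx": -0.16,"ty": -0.06,"tz": 0,"claw": 1},
    {"rx": 0,"ry": 0,"rz": 0,"tx": 0,"ty": 0,"tz": 0,"claw": 1},
  ],
)

```text
time_s: 15.58
tcp_pos: [635.2, -21.6, 250.0]
tcp_rot: [1.81, 2.568, -0.003]
force: [-1.2, -1.0, -2.5]
gripper_width: 18.7
```

>>> apply_moves(
  targets=[
    {"rx": 0,"ry": 0,"rz": 0,"tx": -0.2,"ty": -0.07,"tz": 0,"claw": 1},
    {"rx": 0,"ry": 0,"rz": 0,"tx": -0.25,"ty": -0.09,"tz": 0,"claw": 1},
    {"rx": 0,"ry": 0,"rz": 0,"tx": -0.25,"ty": -0.09,"tz": 0,"claw": 1},
    {"rx": 0,"ry": 0,"rz": 0,"tx": -0.25,"ty": -0.09,"tz": 0,"claw": 1},
    {"rx": 0,"ry": 0,"rz": 0,"tx": 0,"ty": 0,"tz": 0,"claw": 1},
  ],
)

```text
time_s: 16.0
tcp_pos: [606.0, -31.9, 250.0]
tcp_rot: [-1.81, -2.567, 0.003]
force: [0.7, 0.2, -2.4]
gripper_width: 18.9
```

```bash
python3 - <<'E'
from h import *
np.set_printoptions(precision=1,suppress=True,linewidth=180)
snap('top','t13'); o=r.observe(); print(o['tcp_pos'],o['tcp_rot'],o['force'])
g=cv2.imread('pics/t13.png')
for v in range(174,226,2):print(v,g[v,142:176].sum(1)//3)
E
```

```text
[607.1 -31.3 250.1] [ 1.8  2.6 -0. ] [ 0.2  0.1 -2.6]
174 [ 96  67  52  52  51  40  42  47  69 117 127 125 122 124 122 127 117  95  72  82 108 113 115 115 111 106 112 111 113 112 110 113 115 113]
176 [103  88  59  53  53  45  38  41  51  89 121 126 124 126 125 122 127 118  85  67  92 109 115 116 111 108 114 111 109 110 112 112 114 117]
178 [106 103  78  55  58  55  43  38  39  54  92 124 130 125 126 126 125 125 115  72  74 100 110 112 106 111 109 110 113 112 117 111 113 116]
180 [104 104  96  67  56  53  49  41  36  43  62 108 122 127 123 126 120 123 119 101  65  77  99 107 112 109 110 111 109 112 110 111 115 116]
182 [104 105 105  90  60  55  51  46  36  42  52  81 109 104  91  83  77  72  68  60  62  63  85 108 113 111 110 110 107 113 114 114 114 114]
184 [102 106 106 103  82  58  51  57  52  56  66  66  71  64  65  59  54  53  49  46  50  65  70  91 106 113 110 110 108 106 110 112 114 112]
186 [104 103  94  88  75  66  67  68  67  69  63  56  58  63  60  62  64  64  73 100 119 111  70  78 102 110 111 110 109 109 108 111 113 113]
188 [ 73  74  58  59  61  58  52  53  52  67  65  64
[... 1945 characters left out ...]
104  78  52  56  54  56  53  56  65  89 106 103 107 103  88  58  69  71  61  45  37  46  81 121 120 113 111 104  84  76  66  70  71]
218 [107 107  96  72  52  53  53  51  53  55  66 100 106 105 103 106  83  68  73  63  53  42  43  52  69  70  70  71  71  73  69  71  74  60]
220 [120 111 109  96  62  61  53  51  51  55  61  81 104 108 105 107  99  73  69  69  68  67  67  71  73  71  77  79  91  99 104 125 124 111]
222 [122 123 124 118  94  66  62  57  54  59  54  63  88 108 104 106 100  82  69  67  61  59  55  49  45  67 113 122 128 128 126 126 128 123]
224 [121 120 125 125 118  93  65  59  56  53  53  57  73  97 106 105 104 103  88  58  54  56  46  34  33  45  83 124 126 127 125 125 129 131]
```

The hook is clear of the ring: the tip is at v≈199, the ring at v≈184–191. The ring's end is still at u≈163, so the sash stays shut. Retreating, then back over the saddles.

>>> apply_moves(
  targets=[
    {"rx": 0,"ry": 0,"rz": 0,"tx": 0.2,"ty": -0.54,"tz": 0,"claw": 1},
    {"rx": 0,"ry": 0,"rz": 0,"tx": 0.3,"ty": -0.81,"tz": 0,"claw": 1},
    {"rx": 0,"ry": 0,"rz": 0,"tx": 0.3,"ty": -0.81,"tz": 0,"claw": 1},
    {"rx": 0,"ry": 0,"rz": 0,"tx": 0.3,"ty": -0.81,"tz": 0,"claw": 1},
    {"rx": 0,"ry": 0,"rz": 0,"tx": 0.3,"ty": -0.81,"tz": 0,"claw": 1},
    {"rx": 0,"ry": 0,"rz": 0,"tx": 0,"ty": 0,"tz": 0,"claw": 1},
  ],
)

```text
time_s: 16.55
tcp_pos: [650.9, -153.0, 248.7]
tcp_rot: [1.819, 2.556, -0.008]
force: [-0.6, -2.5, -1.8]
gripper_width: 18.9
```

>>> apply_moves(
  targets=[
    {"rx": 0,"ry": 0,"rz": -0.6,"tx": -0.5,"ty": -0.25,"tz": 0,"claw": 1},
    {"rx": 0,"ry": 0,"rz": -0.7,"tx": -0.55,"ty": -0.25,"tz": 0,"claw": 1},
    {"rx": 0,"ry": 0,"rz": -0.7,"tx": -0.55,"ty": -0.25,"tz": 0,"claw": 1},
    {"rx": 0,"ry": 0,"rz": -0.7,"tx": -0.55,"ty": -0.25,"tz": 0,"claw": 1},
    {"rx": 0,"ry": 0,"rz": -0.7,"tx": -0.55,"ty": -0.25,"tz": 0,"claw": 1},
    {"rx": 0,"ry": 0,"rz": -0.7,"tx": -0.55,"ty": -0.25,"tz": 0,"claw": 1},
    {"rx": 0,"ry": 0,"rz": -0.6,"tx": -0.5,"ty": -0.25,"tz": 0,"claw": 1},
    {"rx": 0,"ry": 0,"rz": -0.5,"tx": -0.46,"ty": -0.25,"tz": 0,"claw": 1},
    {"rx": 0,"ry": 0,"rz": 0,"tx": 0,"ty": 0,"tz": 0,"claw": 1},
    {"rx": 0,"ry": 0,"rz": 0,"tx": 0,"ty": 0,"tz": 0,"claw": 1},
  ],
)

```text
time_s: 17.38
tcp_pos: [523.6, -204.3, 250.1]
tcp_rot: [2.3, 2.138, 0.001]
force: [1.7, 0.7, -2.4]
gripper_width: 18.8
```

```bash
python3 - <<'E'
from h import *
np.set_printoptions(precision=4,suppress=True,linewidth=180)
o=r.observe(); print(o['tcp_pos'],o['tcp_rot'],o['force']); q=o['tcp_rot']; print(2*np.arctan2(q[1],q[0])%(2*np.pi), 2*np.arctan2(2.139,2.3))
E
```

```text
[ 523.5678 -204.3235  250.1334] [2.3002 2.1384 0.0008] [ 1.7406  0.6553 -2.435 ]
1.4979381312964657 1.4982892492120343
```

>>> apply_moves(
  targets=[
    {"rx": 0,"ry": 0,"rz": 0,"tx": 0.075,"ty": -0.357,"tz": -0.4,"claw": 1},
    {"rx": 0,"ry": 0,"rz": 0,"tx": 0,"ty": 0,"tz": -0.8,"claw": 1},
    {"rx": 0,"ry": 0,"rz": 0,"tx": 0,"ty": 0,"tz": -1,"claw": 1},
    {"rx": 0,"ry": 0,"rz": 0,"tx": 0,"ty": 0,"tz": -1,"claw": 1},
    {"rx": 0,"ry": 0,"rz": 0,"tx": 0,"ty": 0,"tz": -1,"claw": 1},
    {"rx": 0,"ry": 0,"rz": 0,"tx": 0,"ty": 0,"tz": -0.8,"claw": 1},
    {"rx": 0,"ry": 0,"rz": 0,"tx": 0,"ty": 0,"tz": -0.6,"claw": 1},
    {"rx": 0,"ry": 0,"rz": 0,"tx": 0,"ty": 0,"tz": -0.2,"claw": 1},
    {"rx": 0,"ry": 0,"rz": 0,"tx": 0,"ty": 0,"tz": 0,"claw": 1},
    {"rx": 0,"ry": 0,"rz": 0,"tx": 0,"ty": 0,"tz": 0,"claw": 1},
  ],
)

```text
time_s: 18.22
tcp_pos: [526.9, -214.5, 75.8]
tcp_rot: [2.299, 2.14, 0.002]
force: [1.0, 1.3, -1.1]
gripper_width: 19.0
```

```bash
python3 - <<'E'
from h import *
np.set_printoptions(precision=3,suppress=True,linewidth=180)
snap('top','t14');snap('side','s14'); o=r.observe(); print(o['tcp_pos'],o['tcp_rot'],o['force'])
# tube end (hook side) & axis in top0 vs now: bright low-saturation tube pixels
for f,z in(('top0',70),('t14',70+o['tcp_pos'][2]-20.5),('t3',70)):
  g=cv2.imread(f'pics/{f}.png'); K=load(f)
  gr=g[185:225,262:345].sum(2)//3; h=cv2.cvtColor(g,cv2.COLOR_BGR2HSV)[185:225,262:345]
  P=[]
  for u in range(16,78):
    m=np.where((h[:,u,1]<26)&(gr[:,u]>112))[0]
    if 4<=len(m)<=14 and m.max()-m.min()<15: P.append(onz(K,262+u,185+m.mean(),z)[:2])
  P=np.array(P); k=np.polyfit(P[:,1],P[:,0],1); print(f,len(P),k[0],'x at y=-50,-214',np.polyval(k,[-50,-214]))
for f in('top0','t14'):
  g=cv2.imread(f'pics/{f}.png').sum(2)//3; print(f)
  for v in range(196,210,2):print(v,g[v,262:290])
E
```

```text
[ 527.404 -214.852   77.049] [2.298 2.138 0.003] [ 0.496 -0.304 -2.62 ]Traceback (most recent call last):
  File "<stdin>", line 12, in <module>
IndexError: too many indices for array: array is 1-dimensional, but 2 were indexed
```

```bash
python3 - <<'E'
from h import *
np.set_printoptions(precision=2,suppress=True,linewidth=180)
snap('wrist','w14'); o=r.observe(); print(o['tcp_pos'],o['tcp_rot'],o['force'])
for f in('w3','w5','w7','w14'):
  g=cv2.cvtColor(cv2.imread(f'pics/{f}.png'),cv2.COLOR_BGR2GRAY).astype(float)
  for v in(20,60,100,130):
    d=np.abs(np.diff(cv2.GaussianBlur(g,(5,5),0)[v])); L=205+np.argmax(d[205:245]); Rr=262+np.argmax(d[262:305]); print(f,v,L,Rr,end=' | ')
  print()
for f in('top0','t14'):
  g=cv2.imread(f'pics/{f}.png').sum(2)//3; print(f)
  for v in range(194,212,2):print(v,g[v,258:300])
E
```

```text
[ 527.2  -214.93   77.2 ] [2.3  2.14 0.  ] [ 0.19 -0.08 -1.63]
w3 20 229 277 | w3 60 231 277 | w3 100 232 277 | w3 130 232 277 | 
w5 20 223 285 | w5 60 224 281 | w5 100 225 284 | w5 130 226 282 | 
w7 20 222 285 | w7 60 224 281 | w7 100 225 284 | w7 130 226 280 | 
w14 20 224 285 | w14 60 225 285 | w14 100 223 284 | w14 130 224 283 | 
top0
194 [91 92 92 92 92 91 93 93 94 91 90 80 81 77 79 77 76 76 78 81 79 76 82 77 76 74 78 78 77 79 78 77 78 75 77 72 43 23 25 30 34 31]
196 [97 91 94 94 97 94 94 91 94 92 92 91 79 72 75 75 75 74 76 81 82 76 77 76 78 78 76 78 76 77 79 79 76 76 76 71 38 25 30 38 31 33]
198 [97 91 91 96 95 95 91 93 93 93 96 90 82 77 64 61 91 83 83 88 92 91 85 86 88 88 88 88 81 80 94 95 89 87 79 75 50 37 41 43 41 41]
200 [ 96  91  93  94  95  81  68  65  65  69  67  68  62  59  65  90 107 107 110 111 107 109 111 109 107 111 108 111 110 109 108 109 108 104 106 107 104 103 107 107 108 107]
202 [ 92  90  84  80  69  70  78  80  74  71  71  72  67  58  62  93 107 110 107 110 114 107 109 107 108 112 110 109 110 113 110 106 108 110 108 105 112 108 110 105 108 107]
204 [ 83  63  63
[... 1465 characters left out ...]
119]
204 [ 77  80  82  86  91  99  98 102 105 100  98  98 105 103 101  81  74  67  63  70  76  76  75  81  84  85  84  89  92  94  95 102 108 115 106  99  99 100 103 102 102 104]
206 [ 91  93  93 101  98  99 102 102 103 104 102 106 105 104 105 102 101 105 103 104  98  86  88  87  87  86  85  84  87  83  82  85  85  85  77  62  32  34  49  48  49  47]
208 [ 99 106 102 104 103 104 102 103 105 103 102 105 107 102 102  97 102 106 103 103 100 103  98  92  87  82  85  84  89  87  83  87  85  86  79  61  29  32  42  41  41  40]
210 [104 105 106 107 104 102 104 102 100 100 102 103 104 103 102 104 105 105 105 106 104 103 102 102 102  92  89  85  86  82  84  89  87  85  75  51  28  21  27  28  29  31]
```

No slip in the hand; x is 1.4 mm off. Correcting and lowering gently.

>>> apply_moves(
  targets=[
    {"rx": 0,"ry": 0,"rz": 0,"tx": -0.05,"ty": 0,"tz": -0.2,"claw": 1},
    {"rx": 0,"ry": 0,"rz": 0,"tx": 0,"ty": 0,"tz": -0.4,"claw": 1},
    {"rx": 0,"ry": 0,"rz": 0,"tx": 0,"ty": 0,"tz": -0.4,"claw": 1},
    {"rx": 0,"ry": 0,"rz": 0,"tx": 0,"ty": 0,"tz": -0.3,"claw": 1},
    {"rx": 0,"ry": 0,"rz": 0,"tx": 0,"ty": 0,"tz": -0.2,"claw": 1},
    {"rx": 0,"ry": 0,"rz": 0,"tx": 0,"ty": 0,"tz": -0.1,"claw": 1},
    {"rx": 0,"ry": 0,"rz": 0,"tx": 0,"ty": 0,"tz": 0,"claw": 1},
    {"rx": 0,"ry": 0,"rz": 0,"tx": 0,"ty": 0,"tz": 0,"claw": 1},
  ],
)

```text
time_s: 19.03
tcp_pos: [524.6, -214.7, 28.1]
tcp_rot: [2.3, 2.14, 0.001]
force: [0.6, 0.5, -2.7]
gripper_width: 18.7
```

>>> apply_moves(
  targets=[
    {"rx": 0,"ry": 0,"rz": 0,"tx": 0,"ty": 0,"tz": -0.1,"claw": 1},
    {"rx": 0,"ry": 0,"rz": 0,"tx": 0,"ty": 0,"tz": -0.07,"claw": 1},
    {"rx": 0,"ry": 0,"rz": 0,"tx": 0,"ty": 0,"tz": 0,"claw": 1},
    {"rx": 0,"ry": 0,"rz": 0,"tx": 0,"ty": 0,"tz": 0,"claw": 1},
  ],
)

```text
time_s: 19.37
tcp_pos: [524.3, -214.6, 22.7]
tcp_rot: [-2.3, -2.14, 0.0]
force: [-0.9, -0.0, -2.0]
gripper_width: 19.1
```

>>> apply_moves(
  targets=[
    {"rx": 0,"ry": 0,"rz": 0,"tx": 0.04,"ty": 0,"tz": -0.04,"claw": 1},
    {"rx": 0,"ry": 0,"rz": 0,"tx": 0,"ty": 0,"tz": 0,"claw": 1},
    {"rx": 0,"ry": 0,"rz": 0,"tx": 0,"ty": 0,"tz": 0,"claw": 1},
  ],
)

```text
time_s: 19.62
tcp_pos: [525.6, -214.6, 21.5]
tcp_rot: [2.3, 2.14, 0.0]
force: [-0.3, 0.3, -2.0]
gripper_width: 19.1
```

>>> apply_moves(
  targets=[
    {"rx": 0,"ry": 0,"rz": 0,"tx": 0,"ty": 0,"tz": -0.03,"claw": 1},
    {"rx": 0,"ry": 0,"rz": 0,"tx": 0,"ty": 0,"tz": 0,"claw": 1},
    {"rx": 0,"ry": 0,"rz": 0,"tx": 0,"ty": 0,"tz": 0,"claw": 1},
  ],
)

```text
time_s: 19.87
tcp_pos: [525.6, -214.7, 20.7]
tcp_rot: [2.3, 2.14, 0.0]
force: [0.3, -0.4, -1.4]
gripper_width: 19.0
```

>>> apply_moves(
  targets=[
    {"rx": 0,"ry": 0,"rz": 0,"tx": 0,"ty": 0,"tz": -0.03,"claw": 1},
    {"rx": 0,"ry": 0,"rz": 0,"tx": 0,"ty": 0,"tz": 0,"claw": 1},
    {"rx": 0,"ry": 0,"rz": 0,"tx": 0,"ty": 0,"tz": 0,"claw": 1},
  ],
)

```text
time_s: 20.12
tcp_pos: [525.7, -214.7, 20.7]
tcp_rot: [2.3, 2.139, 0.0]
force: [-2.0, -0.2, 5.6]
gripper_width: 18.8
```

>>> apply_moves(
  targets=[
    {"rx": 0,"ry": 0,"rz": 0,"tx": 0,"ty": 0,"tz": -0.02,"claw": 1},
    {"rx": 0,"ry": 0,"rz": 0,"tx": 0,"ty": 0,"tz": 0,"claw": 1},
    {"rx": 0,"ry": 0,"rz": 0,"tx": 0,"ty": 0,"tz": 0,"claw": 1},
  ],
)

```text
time_s: 20.37
tcp_pos: [525.7, -214.7, 20.6]
tcp_rot: [2.3, 2.139, -0.0]
force: [-3.1, 1.2, 7.3]
gripper_width: 18.9
```

It's seated at z = 20.7. Now unload, release and raise.

>>> apply_moves(
  targets=[
    {"rx": 0,"ry": 0,"rz": 0,"tx": 0,"ty": 0,"tz": 0.03,"claw": 1},
    {"rx": 0,"ry": 0,"rz": 0,"tx": 0,"ty": 0,"tz": 0,"claw": 0.6},
    {"rx": 0,"ry": 0,"rz": 0,"tx": 0,"ty": 0,"tz": 0,"claw": 0.4},
    {"rx": 0,"ry": 0,"rz": 0,"tx": 0,"ty": 0,"tz": 0,"claw": 0.2},
    {"rx": 0,"ry": 0,"rz": 0,"tx": 0,"ty": 0,"tz": 0,"claw": 0},
    {"rx": 0,"ry": 0,"rz": 0,"tx": 0,"ty": 0,"tz": 0,"claw": 0},
    {"rx": 0,"ry": 0,"rz": 0,"tx": 0,"ty": 0,"tz": 0,"claw": 0},
    {"rx": 0,"ry": 0,"rz": 0,"tx": 0,"ty": 0,"tz": 0,"claw": 0},
    {"rx": 0,"ry": 0,"rz": 0,"tx": 0,"ty": 0,"tz": 0,"claw": 0},
  ],
)

```text
time_s: 21.12
tcp_pos: [525.5, -214.6, 20.0]
tcp_rot: [-2.3, -2.14, -0.0]
force: [-0.1, 0.0, -0.5]
gripper_width: 85.4
```

>>> apply_moves(
  targets=[
    {"rx": 0,"ry": 0,"rz": 0,"tx": 0,"ty": 0,"tz": 0.2,"claw": 0},
    {"rx": 0,"ry": 0,"rz": 0,"tx": 0,"ty": 0,"tz": 0.6,"claw": 0},
    {"rx": 0,"ry": 0,"rz": 0,"tx": 0,"ty": 0,"tz": 1,"claw": 0},
    {"rx": 0,"ry": 0,"rz": 0,"tx": 0,"ty": 0,"tz": 1,"claw": 0},
    {"rx": 0,"ry": 0,"rz": 0,"tx": 0,"ty": 0,"tz": 1,"claw": 0},
    {"rx": 0,"ry": 0,"rz": 0,"tx": 0,"ty": 0,"tz": 1,"claw": 0},
    {"rx": 0,"ry": 0,"rz": 0,"tx": 0,"ty": 0,"tz": 1,"claw": 0},
    {"rx": 0,"ry": 0,"rz": 0,"tx": 0,"ty": 0,"tz": 0.4,"claw": 0},
    {"rx": 0,"ry": 0,"rz": 0,"tx": 0,"ty": 0,"tz": 0,"claw": 0},
    {"rx": 0,"ry": 0,"rz": 0,"tx": 0,"ty": 0,"tz": 0,"claw": 0},
  ],
)

```text
time_s: 21.95
tcp_pos: [525.4, -214.6, 206.6]
tcp_rot: [2.299, 2.139, 0.0]
force: [-0.0, -0.8, -0.6]
gripper_width: 85.4
```

```bash
python3 - <<'E'
from h import *
np.set_printoptions(precision=2,suppress=True,linewidth=180)
snap('wrist','w15'); snap('top','t15'); o=r.observe(); print(o['tcp_pos'],o['tcp_rot'],o['gripper_width'])
K=load('w15'); g=cv2.imread('pics/w15.png'); hsv=cv2.cvtColor(g,cv2.COLOR_BGR2HSV)
pts=[]
for v in range(40,240,20):
  row=g[v,200:310].astype(int).sum(1); m=(hsv[v,200:310,1]<18)&(row>330); u=np.where(m)[0]+200
  p=[onz(K,x,v,70) for x in(u.min(),u.max())]; pts.append((p[0]+p[1])/2); print(v,u.min(),u.max(),np.linalg.norm(p[0]-p[1]))
pts=np.array(pts);k=np.polyfit(pts[:,1],pts[:,0],1);print(k,np.polyval(k,-216))
a=cv2.imread('pics/top0.png').astype(int).sum(2)//3;b=cv2.imread('pics/t15.png').astype(int).sum(2)//3
for v in(200,202,204):print(a[v,262:290],'\n',b[v,262:290])
for v in(182,184,186):print(b[v,150:176])
E
```

```text
[ 524.22 -214.39  204.54] [-2.3  -2.14  0.  ] 85.3607988261592
40 242 266 19.83764179608579
60 243 266 19.29563090324019
80 243 266 19.588741245172233
100 243 266 19.89089410620687
120 243 266 20.20251449606349
140 244 266 19.631804340925743
160 244 266 19.949316291789405
180 244 266 20.277267770307084
200 245 265 18.74198385996736
220 245 265 19.060562563675184
[  0.07 540.35] 525.4667974178615
[ 95  81  68  65  65  69  67  68  62  59  65  90 107 107 110 111 107 109 111 109 107 111 108 111 110 109 108 109] 
 [ 91  83  74  74  71  67  68  67  68  66  68 103 118 116 119 119 120 118 116 119 117 120 118 118 115 118 115 117]
[ 69  70  78  80  74  71  71  72  67  58  62  93 107 110 107 110 114 107 109 107 108 112 110 109 110 113 110 106] 
 [ 73  75  81  84  87  84  86  83  76  66  77 114 117 115 117 115 115 117 115 118 118 115 119 120 116 120 117 119]
[ 76  79  86  92  96  93  90  92  94  87  67  90  95  95  98 109 111 104 108 106 106 107 106 109 109 102 106 107] 
 [ 89  93  89  96 100 103  98 101 103  90  77 100  98  98 100 104 112 114 117 120 118 115 116 115 116 116 113 114]
[ 34  30  36  62  83  79  78  71  67  62  64  56  54  58  79  95 101  98  99  97  98 101 102 100 102 100]
[ 46  52  56  57  61  57  55  54  47  51  42  42  46  56  62  84 100  99 103  99  99  99 101 103 101  95]
[ 63  58  56  56  58  53  56  61  55  56  67  90 109 101  66  64  94  97 102  99 100  98  97 100  98 100]
```

The pole lies where it started (same line, same tube end), the ring is still at its shut position, and the gripper is open and well clear. Handing in.

```bash
python3 -c "
from h import *
print(r.close_job())"
```

```text
the job is handed in; nothing more can be done
None
```

The vent is shut and the pole is back in its two saddles. I handed the job in at about 22 s of the 72 s allowed.

- **Closing:** I hooked the pin through the eye with no contact force and drew the sash in at about 3 N. The catch clicked over at about 17 N. The pull then dropped to about 9 N and rose again to about 15 N with no motion at the stop. The highest force read was about 17 N, against the 25 N limit. Travel from catch contact to the stop was 6.8 mm, against 6.75 mm expected for 0.03 rad.
- **Unhooking and laying back:** The hook came out freely, and the ring stayed at its shut position in the top view. The pole was set down with about 7 N of contact. Afterwards it lay on the same line as at the start, to within a fraction of a millimetre. The gripper ended open and clear above it.
- **Checks that failed or disagreed:**
  - The first two move calls were refused because rows need every field.
  - The first grasp closed on air above the tube. The fingertips are about 35 mm higher than the stated tool frame, so I gripped 33 mm lower.
  - Hook heights triangulated from the side and top cameras came out up to 13 mm low, so I used the height given by the grip instead.
- **Not checked:** I did not measure the other things on the bench again at the end. The arm showed no contact with them in its force readings.

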